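# Shut down the probe station: dock the probes, discard the used parts, close the tub

## Robot

A 6-joint arm with a two-finger parallel gripper is mounted at the origin on the work surface. World frame = base frame: x ahead of the robot, y to its left, z up, the work surface at z = 0. Lengths are in mm, angles in rad, forces in N, time in s.
With the tool pointing down it reaches from about 350 to 925 mm from the base axis. Payload 6.4 kg.
Tool frame: the origin (TCP) lies at the very end of the fingers, on their centre line; the grasp point (between the pads) lies 19 mm behind it (r.pinch_z is the distance from the TCP to the grasp point, in mm); z points along the fingers, y is the line along which they close (so a half turn about z gives the same grasp; the last joint's range is limited). The gripper opens to 85 mm and grips with 20 to 120 N. Pads are 22 mm wide; open, the fingers measure 114 mm over their backs; the gripper's body (76 mm by 85 mm) begins 54 mm behind the grasp point. The pads swing forward as they close: fully open they stand 13 mm farther back than shut.
Start: joints at [0.976, 0.245, 1.558, -0, 1.339, -0.174], TCP at [265.518, 593.308, 231.29] pointing down, gripper open.
Joint ranges: [-3.13, 3.13], [-1.02, 2.26], [0.13, 2.54], [-0.95, 4.09], [0.21, 2.88], [-2.74, 2.74]. Speed limits (rad/s): [2.57, 2.57, 3.14, 3.14, 3.14, 3.14].

## Interface

Orientations are given as [roll, pitch, yaw] about the fixed x, y, z axes, in that order (R = Rz(yaw) Ry(pitch) Rx(roll)).
In Python, from station import state, imaging, r gives the robot as it stands.
- The arm moves only by the tool jog_arm, never from a script. Its argument "commands" is a list of rows, each a list of 6 numbers: the shift along the tool's x, y, z as a fraction of full scale, then the turn, a rotation vector about the tool's x, y, z as a fraction of full scale. A call has 1 to 8 rows; each row is the pose to reach, as a shift and turn from the pose commanded when the call began, along the tool's axes at that moment; what a row does not reach only later rows make up. Full scale, the value 1, is 0.5 m for a shift and 45 degrees for a turn. A row lasts 1/10 s, in which the tool goes at most 50 mm and 8.59 degrees, less where a joint would pass 70% of its speed; a pose out of reach is approached as far as the arm can. A call with a number of a shift or a turn outside -1 to 1 is refused whole. A call with a gripper value outside its range is refused whole. "jaw" is the closure in counts, from 0 (fully open) to 255 (shut), set as the call begins (left out, the last holds). The fingers move at their own pace and stop on an object; "squeeze" is the grip in N (left out, the last holds). Time passes only in rows, so rows that repeat a pose let the fingers close. It gives the time, the measured TCP pose, the force, the opening and the grip force at its end, in the units of the state.
- state(): the state, without advancing time (a new reading comes with each control period).
- imaging.snapshot(name): name is "scene" or "top" or "wrist"; returns the picture (400x640x3 uint8, red, green, blue); there is no depth.
- imaging.get_calibration(name): a dict with "mtx" (3x3 intrinsics, pixels), "rvec" (rotation vector, rad) and "tvec" (3), from world to camera coordinates, as OpenCV has them. Camera axes: x right, y down, z forward; pixel columns grow to the right and rows downward; lengths in mm; the calibration is good to about 2 mm. A picture is of the moment at which its call begins: read the wrist's pose just before it. get_calibration takes no time and is no camera call; for the wrist camera it gives the pose at the moment of the call.
- r.finish_job(): hands the job in; it is judged then, once.
The state is a dict: "t": time; "joint_positions": joint angles; "joint_velocities": joint speeds; "tau": joint torques, N m; "ee_pos": TCP position; "tool_rot": TCP orientation; "contact_force": force on the tool from outside, world axes, zero at the start; "ft_torque": the same for the moment, N m; "gripper_width": finger opening in mm; "finger_force": force on a finger pad.
Only numpy, scipy, OpenCV 4.12 (cv2) and the standard library are available. Lean on these libraries where they do the work, as an engineer would, in place of code of your own. Each camera call takes 0.05 s, during which the arm holds its last target. There are 200 camera calls.

## Task

Put away each meter probe on the bench: lay it, coloured tip towards the end stop, in the V-groove marked with its own colour and push it along under the clear hood until its tip touches the end stop. Drop all the used disposables (amber vial, red cap, blue cuvette, green filter, whichever are there) into the yellow discard tub, and only then lay the yellow cover plate in the tub's rim and press it down firmly so that it sits level. Leave the reagent jar, beaker and white tube rack where they stand.

Things in the scene. Friction and masses are not known exactly. Their poses are not given: they have to be found in the camera images.
- dock: Probe dock, fixed. White base plate, x -110 to +95 mm, 140 mm wide, 10 mm high; origin on the bench, x along the grooves towards the end stop, z up. Two 90-degree V-grooves along x, blue at y = +35 mm, orange at y = -35 mm, colour-marked on the base behind and on the stop's top. Groove edges are 44.5 mm above the bench, 11.5 mm either side of the middle; a probe in a groove has its axis at 47.3 mm.
- groove_gap (a point): Point midway between the grooves at dock x = -20, y = 0, z = 44.5 mm. Each groove has two pieces, dock x -90 to -60 mm and x +20 to +80 mm; between them is an 80 mm gap where fingers can pass down on either side of a probe (base plate below, 10 mm above the bench).
- hood (a point): Middle of the clear hood's front edge: dock x = +45, y = 0, z = 64 mm. The hood covers both grooves from x = +45 mm to the stop, underside 62 mm and top 66 mm above the bench, so a probe cannot be lowered into its final place: lay it with its tip at about dock x = +38 mm or less, then push it towards +x. The end stop is an aluminium wall from x = +80 to +90 mm, 70 mm high.
- stop_blue (a point): Point on the end stop's face where the blue groove's probe axis meets it: in the dock's frame x = +80, y = +35, z = 47.3 mm. Axes as the dock's.
- stop_orange (a point): The same for the orange groove: in the dock's frame x = +80, y = -35, z = 47.3 mm. Axes as the dock's.
- probe_blue: Meter probe with blue tip: a plain round rod 16 mm in diameter, 150 mm long, 70 g, both ends flat; black with a 30 mm blue tip (+x end) and a 15 mm white rear end (-x). Origin at its middle on its axis, x along the axis towards the tip. It may be absent.
- probe_orange: Meter probe with orange tip, otherwise like the blue one. It may be absent.
- blue_tip (a point): Centre of the blue probe's tip face, 75 mm from its origin along its x.
- orange_tip (a point): Centre of the orange probe's tip face, 75 mm from its origin along its x.
- tub: Yellow discard tub, fixed, open on top; origin on the bench under its centre, x along its long side, z up. Outside 172 x 132 mm at the walls, inside 160 x 120 mm, floor 6 mm up. An inner ledge on top, upper face 78 mm above the bench, leaves an opening of 140 x 100 mm for dropping things in.
- ledge (a point): Centre of the tub's mouth at the height of its ledge, 78 mm above the bench. A rim stands around the ledge, 12 to 13 mm high (to 91 mm), flaring outward: 164 x 124 mm at the ledge, about 172 x 132 mm inside its top. The cover plate lies on the ledge within the rim, with 3 mm play on each side.
- cover: Loose yellow cover plate of the tub, 158 x 118 x 5 mm, 0.18 kg, with a red bar handle on top in the middle, 50 mm along x, 14 mm wide along y, its top 35 mm above the underside. Origin at the middle of the underside, x along the long side, z up. Either way round fits.
- vial: Used amber vial with white cap, upright cylinder 24 mm in diameter, 48 mm high; origin at the centre of its base, z along its axis. It may be absent.
- cap: Used red screw cap, disc 34 mm in diameter, 14 mm high; origin at the centre of its underside, z along its axis. It may be absent.
- cuvette: Used blue cuvette with white lid, lying bar 45 x 12.5 x 12.5 mm, long along its x; origin at the centre of its underside. It may be absent.
- filter: Used green syringe filter, disc 28 mm in diameter, 12 mm high, with a white nozzle 8 mm in diameter and 10 mm high on top; origin at the centre of the disc's underside, z along its axis. It may be absent.
- reagent: Bystander: amber reagent jar, 60 mm in diameter, 110 mm high; origin at the centre of its base.
- beaker: Bystander: glass beaker, 70 mm in diameter, 85 mm high; origin at the centre of its base.
- rack: Bystander: white tube rack, 70 x 160 x 40 mm; origin at the centre of its base.

How it is judged:
By the outcome, as a careful person would: the job done as asked, in the order asked, and still so for the second after the job is handed in, with the robot touching nothing.
Of probe_blue, probe_orange only 1 to 2 are there at a start; the rules pass over those that are not, and their reading is None.
Of vial, cap, cuvette, filter only 3 to 4 are there at a start; the rules pass over those that are not, and their reading is None.
At some moment in a run one of vial, cap, cuvette, filter may be knocked a few centimetres aside while the robot is not near it.
Once in a run the grip may slacken for a moment while it holds something.
It also fails if it takes over 210 s, if anything falls off the work surface, if the arm or the gripper's body presses on something with over 40 N, if the wrist force passes 120 N, or if a joint passes its speed limit or range.

## Working session

There is one attempt and no reset: what is moved stays moved. The work goes in short steps, Python scripts to look and compute and a tool call to move; the robot and the scene stay as the last step left them, time stands still between calls to the robot, and variables do not carry over. Pictures are saved under pics/ and viewed, at most 14 in all, crops included, and the job is handed in when it is done.

Besides the shell and the picture viewer there is one more tool, called after "Call:" as name([rows], argument=value, ...), one row to a line, values as JSON. jog_arm: Moves the arm, as the interface text tells. Shift numbers are shares of 0.5 m and turn numbers shares of 45 degrees, none past 1 either way. Its arguments: {"type":"object","properties":{"commands":{"type":"array"},"jaw":{"type":"number"},"squeeze":{"type":"number"}},"required":["commands"]}

```bash
mkdir -p pics; ls; python3 - <<'E'
from station import state, imaging, r
import cv2
s=state();print(s['t'],s['ee_pos'],s['tool_rot'],s['gripper_width'])
for n in('top','scene'):
    im=imaging.snapshot(n);cv2.imwrite(f'pics/{n}0.png',im[:,:,::-1]);c=imaging.get_calibration(n);print(n,c)
E
```

```text
pics
0.0 [265.18329422 592.81398454 230.15985736] [-3.13964879e+00 -3.28721067e-04  2.72079921e+00] 85.15439516627866
top {'mtx': array([[470.95157062,   0.        , 320.16264004],
       [  0.        , 470.95157062, 188.37175639],
       [  0.        ,   0.        ,   1.        ]]), 'rvec': array([ 2.11214921, -2.12727993,  0.18636315]), 'tvec': array([ -22.54911531,  606.26198188, 1420.62337687])}
scene {'mtx': array([[497.46061457,   0.        , 321.13896396],
       [  0.        , 497.46061457, 195.19769704],
       [  0.        ,   0.        ,   1.        ]]), 'rvec': array([ 1.99190291,  1.70723563, -0.51924872]), 'tvec': array([ -71.06533152, -450.39598603, 1595.70402995])}
```

View pics/top0.png

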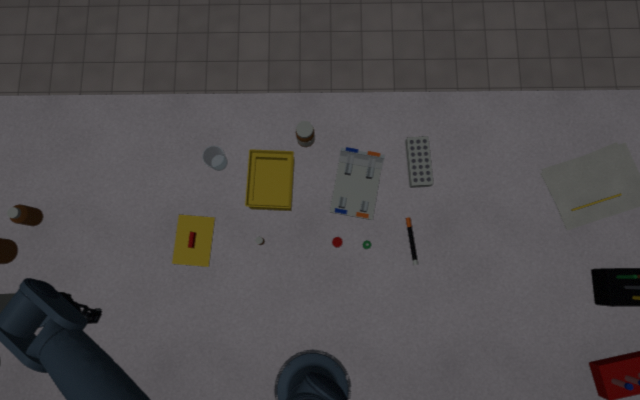

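View pics/scene0.png

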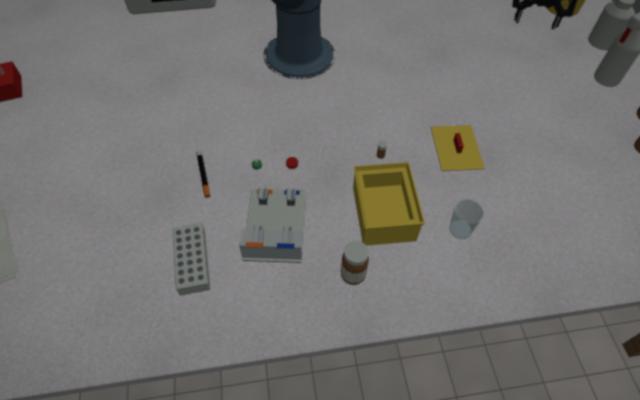

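The top view shows the orange probe at about (411,240), orange tip up, with the cap at (337,242), filter at (367,244), vial at (262,241) and cover at (194,240). The tub is at (271,180) and the dock at (357,183) with its stop at the top. There is no blue probe or cuvette in sight. The scene view agrees.

```bash
cat > h.py <<'E'
import numpy as np, cv2
from scipy.spatial.transform import Rotation as R
from station import state, imaging, r
def ray(c,u,v,z):
    p=cv2.undistortPoints(np.array([[[u,v]]],float),c['mtx'],None)[0,0]
    M=cv2.Rodrigues(c['rvec'])[0]; o=-M.T@np.ravel(c['tvec']); d=M.T@np.array([p[0],p[1],1.])
    return o+d*(z-o[2])/d[2]
def proj(c,P):
    return cv2.projectPoints(np.array(P,float).reshape(-1,3),c['rvec'],c['tvec'],c['mtx'],None)[0][:,0]
def go(pos,yaw=None):
    """fraction row to bring tool (pointing down) to pos, world yaw"""
    s=state(); T=R.from_euler('xyz',s['tool_rot']); 
    y=s['tool_rot'][2] if yaw is None else yaw
    G=R.from_euler('xyz',[np.pi,0,y])
    d=T.inv().apply(np.array(pos)-s['ee_pos'])/500; w=(T.inv()*G).as_rotvec(degrees=True)/45
    print('t',round(s['t'],1),'dist',np.linalg.norm(d)*500,'row',np.round(np.r_[d,w],4).tolist())
def wrist(name,scale=1):
    c=imaging.get_calibration('wrist'); im=imaging.snapshot('wrist'); cv2.imwrite(f'pics/{name}.png',im[:,:,::-1]); np.savez(f'pics/{name}.npz',**c); return c,im
E
python3 - <<'E'
from h import *
c=imaging.get_calibration('top'); im=imaging.snapshot('top'); hsv=cv2.cvtColor(im,cv2.COLOR_RGB2HSV)
for n,u,v,z in [('tip',408,218,8),('rear',415,263,8),('cap',337,242,14),('filt',367,244,12),('vial',262,241,24),('handle',192,240,35),('cov1',179,214,5),('cov2',215,216,5),('cov3',173,264,5),('cov4',210,266,5),
 ('tub1',250,150,91),('tub2',294,151,91),('tub3',247,208,91),('tub4',292,210,91),('stopB',352,150,70),('stopO',374,154,70),('rearB',341,211,10),('rearO',362,214,10),('jar',305,130,110),('beak',215,158,85),('rack',419,162,40)]:
    print(n,ray(c,u,v,z).round()[:2])
cw=imaging.get_calibration('wrist');M=cv2.Rodrigues(cw['rvec'])[0];T=R.from_euler('xyz',state()['tool_rot']).as_matrix()
o=-M.T@np.ravel(cw['tvec']);print('cam in tool',T.T@(o-state()['ee_pos']),(T.T@M.T).round(2),cw['mtx'][0,0])
big=cv2.resize(im[130:280,150:450],None,fx=2.6,fy=2.6,interpolation=cv2.INTER_CUBIC);cv2.imwrite('pics/big.png',np.clip(big[:,:,::-1]*1.5,0,255))
E
```

```text
tip [ 517. -307.]
rear [ 374. -323.]
cap [441. -79.]
filt [ 434. -173.]
vial [445. 157.]
handle [449. 375.]
cov1 [535. 429.]
cov2 [528. 313.]
cov3 [376. 440.]
cov4 [369. 323.]
tub1 [723. 190.]
tub2 [718.  53.]
tub3 [541. 196.]
tub4 [533.  59.]
stopB [ 726. -128.]
stopO [ 712. -197.]
rearB [540. -93.]
rearO [ 530. -160.]
jar [780.  18.]
beak [700. 300.]
rack [ 692. -343.]
cam in tool [  76.88919908   -0.74753843 -143.51098204] [[ 0.   -0.95 -0.3 ]
 [ 1.    0.    0.  ]
 [-0.   -0.3   0.95]] 305.0842858062131[ WARN:0@0.430] global loadsave.cpp:1063 imwrite_ Unsupported depth image for selected encoder is fallbacked to CV_8U.
```

View pics/big.png

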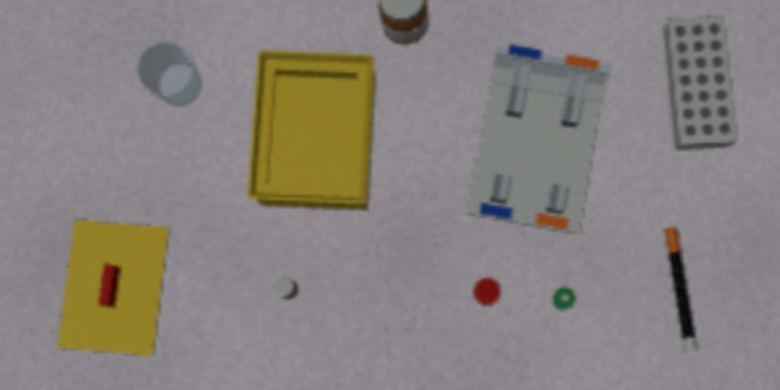

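The enlarged top view confirms the layout and shows no cuvette. I'll go above the vial area first.

```bash
python3 -c "
from h import *
go([445,157,230],3.1)"
```

```text
t 0.1 dist 471.5327145113746 row [-0.6843, -0.649, 0.0017, -0.0017, -0.0007, -0.4829]
```

Call:
jog_arm([
  [-0.68,-0.65,0,0,0,-0.48],
  [-0.68,-0.65,0,0,0,-0.48],
  [-0.68,-0.65,0,0,0,-0.48],
  [-0.68,-0.65,0,0,0,-0.48],
  [-0.68,-0.65,0,0,0,-0.48],
  [-0.68,-0.65,0,0,0,-0.48],
  [-0.68,-0.65,0,0,0,-0.48],
  [-0.68,-0.65,0,0,0,-0.48],
])

```text
t: 0.95
ee_pos: [416.3, 222.0, 231.2]
tool_rot: [3.142, 0.0, 3.098]
contact_force: [0.4, 0.2, 0.1]
gripper_width: 85.4
finger_force: 0.0
```

```bash
python3 -c "
from h import *
go([445,157,230],3.1)"
```

```text
t 0.9 dist 71.11737103083014 row [-0.063, -0.1275, 0.0024, 0.0001, 0.0003, -0.0025]
```

Call:
jog_arm([
  [-0.063,-0.127,0,0,0,0],
  [-0.063,-0.127,0,0,0,0],
  [-0.063,-0.127,0,0,0,0],
  [-0.063,-0.127,0,0,0,0],
])

```text
t: 1.35
ee_pos: [444.6, 159.2, 231.1]
tool_rot: [3.141, -0.001, 3.097]
contact_force: [-0.3, 0.1, -0.3]
gripper_width: 85.3
finger_force: 0.0
```

```bash
cat >> h.py <<'E'
def blobs(c,im,lo,hi,z,amin=40):
    m=cv2.inRange(cv2.cvtColor(im,cv2.COLOR_RGB2HSV),np.array(lo),np.array(hi)); m=cv2.morphologyEx(m,cv2.MORPH_OPEN,np.ones((3,3)))
    n,l,st,ce=cv2.connectedComponentsWithStats(m)
    for i in range(1,n):
        if st[i,4]>=amin: print(' px',ce[i].round(1),'area',st[i,4],'box',st[i,:4],'world',ray(c,*ce[i],z).round(1)[:2])
    return m
E
python3 -c "
from h import *
print(state()['ee_pos'])
c,im=wrist('w1')
cv2.imwrite('pics/w1b.png',np.clip(im[:,:,::-1]*1.6,0,255).astype('uint8'))
print('red');blobs(c,im,(0,150,60),(8,255,255),14)
print('green');blobs(c,im,(50,100,30),(90,255,255),12)
print('orange');blobs(c,im,(8,150,60),(18,255,255),12)
"
```

```text
[444.57565509 159.20142437 231.05523584]
red
 px [505.2 169.4] area 528 box [495 148  21  43] world [455.  390.8]
 px [115.5 176.2] area 399 box [103 164  27  25] world [442.7 -79.8]
green
 px [ 42.6 170.8] area 343 box [ 28 162  27  21] world [ 432.7 -167.8]
orange
 px [ 70.9 242.1] area 254 box [ 56 237  31  11] world [ 528.  -160.2]
```

View pics/w1b.png

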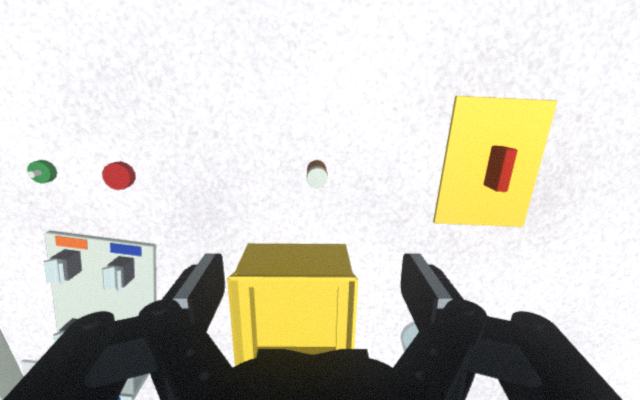

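The wrist view shows the vial's white top at (317,178), cap (118,175), filter (42,171) and cover corners (456,96), (556,100), (435,222), (523,227). The tub's near rim runs from (230,277) to (357,277).

```bash
python3 -c "
from h import *
c=dict(np.load('pics/w1.npz'))
for n,u,v,z in [('vialtop',317,178,48),('cov',456,96,5),('cov',556,100,5),('cov',435,222,5),('cov',523,227,5),('rimL',230,277,91),('rimR',357,277,91),('baseL',247,245,0),('baseR',347,245,0),('Ostub',71,242,10),('Bst',126,249,10)]: print(n,ray(c,u,v,z).round(1))
v=ray(c,317,178,48)
go([v[0],v[1],100],3.1); go([v[0],v[1],12],3.1)"
```

```text
vialtop [447.4 163.8  48. ]
cov [368.2 327.4   5. ]
cov [377.6 443.1   5. ]
cov [523.5 315.3   5. ]
cov [535.6 431.    5. ]
rimL [540.7  67.1  91. ]
rimR [546.6 201.7  91. ]
baseL [548.   65.8   0. ]
baseR [553.9 201.    0. ]
Ostub [ 528.7 -161.8   10. ]
Bst [542. -92.  10.]
t 1.4 dist 131.16450542908453 row [-0.0058, 0.0082, 0.2621, 0.0004, -0.0007, -0.0021]
t 1.4 dist 219.12613152314015 row [-0.0059, 0.0081, 0.4381, 0.0004, -0.0007, -0.0021]
```

Call:
jog_arm([
  [-0.006,0.008,0.26,0,0,0],
  [-0.006,0.008,0.26,0,0,0],
  [-0.006,0.008,0.26,0,0,0],
  [-0.006,0.008,0.436,0,0,0],
  [-0.006,0.008,0.436,0,0,0],
  [-0.006,0.008,0.436,0,0,0],
  [-0.006,0.008,0.436,0,0,0],
  [-0.006,0.008,0.436,0,0,0],
], jaw=0)

```text
t: 2.2
ee_pos: [450.0, 163.9, 15.8]
tool_rot: [3.141, 0.005, 3.099]
contact_force: [0.0, -0.4, 1.2]
gripper_width: 85.5
finger_force: 0.0
```

Call:
jog_arm([
  [0,0,0,0,0,0],
  [0,0,0,0,0,0],
  [0,0,0,0,0,0],
  [0,0,0,0,0,0],
  [0,0,0,0,0,0],
  [0,0,0,0,0,0],
  [0,0,0,0,0,0],
  [0,0,0,0,0,0],
], jaw=255, squeeze=50)

```text
t: 3.0
ee_pos: [448.4, 163.0, 13.8]
tool_rot: [3.142, 0.0, 3.098]
contact_force: [-1.2, -0.0, 5.7]
gripper_width: 23.2
finger_force: 48.8
```

```bash
python3 -c "
from h import *
s=state();p=s['ee_pos'];print(p,s['gripper_width'],s['finger_force'])
go([p[0],p[1],180]); go([635,128,180],3.1); go([635,128,150],3.1)"
```

```text
[448.35605082 163.0234855   13.82752818] 23.177436979164376 48.834006786346436
t 3.0 dist 166.17247182064975 row [-0.0001, 0.0, -0.3323, 0.0, 0.0004, 0.0]
t 3.0 dist 252.34083833566618 row [-0.3761, -0.0536, -0.3322, 0.0, 0.0004, -0.0028]
t 3.0 dist 233.67830533172696 row [-0.3761, -0.0536, -0.2722, 0.0, 0.0004, -0.0028]
```

Call:
jog_arm([
  [0,0,-0.1,0,0,0],
  [0,0,-0.2,0,0,0],
  [0,0,-0.27,0,0,0],
  [-0.09,-0.014,-0.3,0,0,0],
  [-0.18,-0.028,-0.3,0,0,0],
  [-0.27,-0.04,-0.28,0,0,0],
  [-0.37,-0.054,-0.25,0,0,0],
  [-0.37,-0.054,-0.2,0,0,0],
])

```text
t: 3.8
ee_pos: [637.5, 126.2, 114.3]
tool_rot: [3.142, 0.007, 3.096]
contact_force: [-0.7, 0.8, -0.3]
gripper_width: 22.7
finger_force: 49.0
```

Call:
jog_arm([
  [0,0,0,0,0,0],
  [0,0,0,0,0,0],
  [0,0,0,0,0,0],
])

```text
t: 4.1
ee_pos: [631.5, 128.3, 114.6]
tool_rot: [3.141, 0.001, 3.098]
contact_force: [0.6, -0.1, -0.4]
gripper_width: 22.8
finger_force: 49.0
```

```bash
python3 -c "
from h import *
s=state();print(s['ee_pos'],s['gripper_width'],s['finger_force'])
c,im=wrist('w2')
cv2.imwrite('pics/w2b.png',np.clip(im[:,:,::-1]*1.5,0,255).astype('uint8'))"
```

```text
[631.5097618  128.27673211 114.61300903] 22.827579914961312 49.00277495384216
```

View pics/w2b.png

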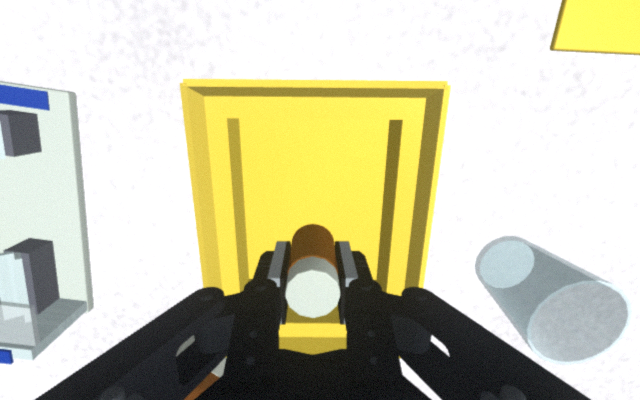

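The wrist view shows the vial held over the tub mouth. The near rim corners are at (182,82) and (449,82).

Call:
jog_arm([
  [0,0,0.02,0,0,0],
  [0,0,0.02,0,0,0],
  [0,0,0.02,0,0,0],
  [0,0,0,0,0,0],
  [0,0,-0.05,0,0,0],
], jaw=110)

```text
t: 4.65
ee_pos: [630.0, 127.8, 136.8]
tool_rot: [-3.141, -0.005, 3.098]
contact_force: [0.8, -0.1, -0.5]
gripper_width: 48.8
finger_force: 0.0
```

```bash
python3 -c "
from h import *
c=dict(np.load('pics/w2.npz'))
L=[ray(c,u,v,91) for u,v in [(182,82),(449,82),(205,288),(425,288)]]
for l in L: print(l.round(1))
print(state()['gripper_width'])
go([442,-80,150],3.1)
go([442,-80,8],3.1)"
```

```text
[542.   64.7  91. ]
[547.7 201.4  91. ]
[664.   58.3  91. ]
[669.9 197.6  91. ]
48.797761521541844
t 4.7 dist 280.54620211919297 row [0.3575, -0.4318, -0.0245, -0.0005, -0.0061, -0.0029]
t 4.7 dist 308.4220609466127 row [0.3561, -0.4317, 0.2595, -0.0005, -0.0061, -0.0029]
```

Call:
jog_arm([
  [0.357,-0.432,0.0,0,0,0],
  [0.357,-0.432,0.0,0,0,0],
  [0.357,-0.432,0.0,0,0,0],
  [0.357,-0.432,0.0,0,0,0],
  [0.357,-0.432,0.0,0,0,0],
  [0.357,-0.432,0.0,0,0,0],
  [0.357,-0.432,0.07,0,0,0],
  [0.357,-0.432,0.07,0,0,0],
], jaw=0)

```text
t: 5.45
ee_pos: [441.2, -79.7, 101.2]
tool_rot: [3.139, -0.005, 3.096]
contact_force: [0.1, 0.3, -1.8]
gripper_width: 85.8
finger_force: 0.0
```

```bash
python3 -c "
from h import *
c,im=wrist('w3')
print('red');blobs(c,im,(0,150,60),(8,255,255),10)
print('green');blobs(c,im,(50,100,30),(90,255,255),8)
print('blue');blobs(c,im,(100,120,30),(130,255,255),8)
print('amber');blobs(c,im,(8,150,60),(18,255,255),8)
go([442.5,-80,3],3.1)"
```

```text
red
 px [313.7 205. ] area 922 box [294 187  39  37] world [443.5 -79.1]
green
 px [198.3 196.7] area 708 box [180 182  35  33] world [ 432.9 -172.4]
blue
 px [303.8 308.4] area 550 box [282 300  45  17] world [543.6 -92.5]
amber
 px [ 57.6 282.7] area 689 box [ 42 265  31  36] world [ 506.6 -309.5]
 px [234.5 300.2] area 345 box [220 293  29  15] world [ 531.9 -154.8]
t 5.5 dist 99.69679372575833 row [-0.0004, -0.0008, 0.1994, 0.0017, -0.0038, -0.0037]
```

Call:
jog_arm([
  [-0.002,0,0.1,0,0,0],
  [-0.002,0,0.197,0,0,0],
  [-0.002,0,0.197,0,0,0],
  [-0.002,0,0.197,0,0,0],
])

```text
t: 5.9
ee_pos: [445.6, -79.9, 5.9]
tool_rot: [3.141, -0.0, 3.099]
contact_force: [0.6, 0.0, 1.7]
gripper_width: 85.4
finger_force: 0.0
```

Call:
jog_arm([
  [0,0,0,0,0,0],
  [0,0,0,0,0,0],
  [0,0,0,0,0,0],
  [0,0,0,0,0,0],
  [0,0,0,0,0,0],
  [0,0,0,0,0,0],
  [0,0,0,0,0,0],
], jaw=255, squeeze=60)

```text
t: 6.6
ee_pos: [446.2, -80.7, 6.9]
tool_rot: [-3.141, 0.002, 3.098]
contact_force: [-2.7, 1.8, 12.4]
gripper_width: 30.7
finger_force: 58.4
```

```bash
python3 -c "
from h import *
s=state();print(s['ee_pos'],s['gripper_width'],s['finger_force'])
go([633,129,150],3.1)"
```

```text
[446.19825357 -80.66310726   6.92368753] 30.732127154699448 58.35161805152893
t 6.6 dist 315.1576465907145 row [-0.3555, 0.435, -0.2858, -0.0011, 0.0027, -0.0027]
```

Call:
jog_arm([
  [0,0,-0.1,0,0,0],
  [0,0,-0.2,0,0,0],
  [-0.03,0.04,-0.28,0,0,0],
  [-0.1,0.12,-0.28,0,0,0],
  [-0.16,0.2,-0.28,0,0,0],
  [-0.22,0.27,-0.28,0,0,0],
  [-0.28,0.34,-0.28,0,0,0],
  [-0.355,0.435,-0.28,0,0,0],
])

```text
t: 7.4
ee_pos: [625.9, 122.9, 145.4]
tool_rot: [-3.141, 0.001, 3.098]
contact_force: [1.2, -1.0, 0.5]
gripper_width: 30.7
finger_force: 59.4
```

```bash
python3 -c "
from h import *
s=state();print(s['ee_pos'],s['gripper_width'],s['finger_force'])
go([633,129,110],3.1)"
```

```text
[625.90547193 122.91246212 145.44844565] 30.746963033312433 59.426060914993286
t 7.4 dist 36.660370227911066 row [-0.0136, 0.0128, 0.0709, -0.0003, 0.001, -0.0029]
```

Call:
jog_arm([
  [0,0,0.07,0,0,0],
  [0,0,0.07,0,0,0],
  [0,0,0.07,0,0,0],
])

```text
t: 7.7
ee_pos: [623.6, 121.2, 109.2]
tool_rot: [-3.141, -0.003, 3.098]
contact_force: [1.1, 0.1, -0.2]
gripper_width: 30.7
finger_force: 59.5
```

Call:
jog_arm([
  [0,0,0,0,0,0],
  [0,0,0,0,0,0],
  [0,0,0,0,0,0],
  [0,0,-0.06,0,0,0],
], jaw=80)

```text
t: 8.1
ee_pos: [621.8, 120.9, 136.3]
tool_rot: [-3.141, -0.008, 3.097]
contact_force: [-1.1, -0.7, 0.6]
gripper_width: 58.9
finger_force: 0.0
```

```bash
python3 -c "
from h import *
s=state();print(s['ee_pos'],s['gripper_width'],s['finger_force'])
go([433,-172,130],3.1)"
```

```text
[621.7678317  120.90890536 136.28929588] 58.8954223540759 0.0
t 8.1 dist 348.5232795173974 row [0.3509, -0.6021, 0.0158, -0.0006, -0.0105, -0.0038]
```

Call:
jog_arm([
  [0.353,-0.603,0,0,0,0],
  [0.353,-0.603,0,0,0,0],
  [0.353,-0.603,0,0,0,0],
  [0.353,-0.603,0,0,0,0],
  [0.353,-0.603,0,0,0,0],
  [0.353,-0.603,0,0,0,0],
  [0.353,-0.603,0.02,0,0,0],
  [0.353,-0.603,0.06,0,0,0],
], jaw=0)

```text
t: 8.9
ee_pos: [434.5, -177.3, 112.1]
tool_rot: [-3.137, 0.005, 3.09]
contact_force: [0.8, 0.4, 0.7]
gripper_width: 85.3
finger_force: 0.0
```

```bash
python3 -c "
from h import *
c,im=wrist('w4')
cv2.imwrite('pics/w4b.png',np.clip(im[:,:,::-1]*1.5,0,255).astype('uint8'))
print('green');blobs(c,im,(50,100,30),(90,255,255),8)
print('blue');blobs(c,im,(100,120,30),(130,255,255),10)
print('amber');blobs(c,im,(8,150,60),(18,255,255),10)
go([433.5,-172,6],3.1)"
```

```text
green
 px [318.3 194.7] area 628 box [303 181  31  30] world [ 433.2 -173.2]
blue
 px [396.9 300.2] area 192 box [389 293  18  14] world [ 540.3 -103.6]
amber
 px [173.4 271.7] area 278 box [164 262  19  23] world [ 499.8 -309.2]
 px [336.2 292.4] area 501 box [316 285  42  16] world [ 529.  -160.6]
t 8.9 dist 101.73785997367996 row [-0.0016, 0.0036, 0.2034, 0.0012, -0.0021, -0.0106]
```

View pics/w4b.png

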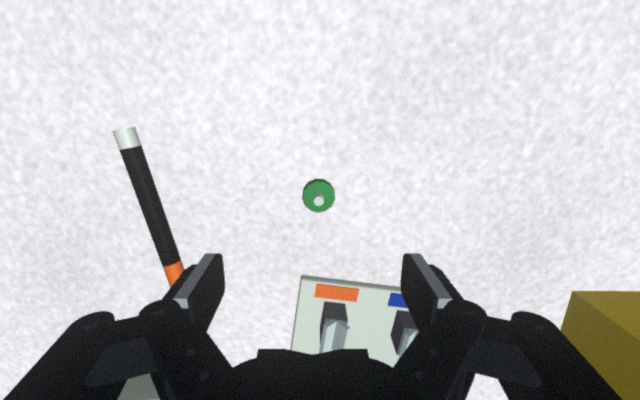

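The view shows the filter at (318,195) between the fingers, the probe's rear end at (125,132) and its orange part starting at (173,268).

Call:
jog_arm([
  [-0.001,0.003,0.1,0,0,0],
  [-0.001,0.003,0.203,0,0,0],
  [-0.001,0.003,0.203,0,0,0],
  [-0.001,0.003,0.203,0,0,0],
])

```text
t: 9.35
ee_pos: [435.8, -170.1, 8.7]
tool_rot: [3.141, -0.001, 3.098]
contact_force: [0.8, -0.8, 1.0]
gripper_width: 85.4
finger_force: 0.0
```

Call:
jog_arm([
  [0,0,0,0,0,0],
  [0,0,0,0,0,0],
  [0,0,0,0,0,0],
  [0,0,0,0,0,0],
  [0,0,0,0,0,0],
  [0,0,0,0,0,0],
  [0,0,0,0,0,0],
], jaw=255, squeeze=60)

```text
t: 10.05
ee_pos: [436.8, -171.1, 10.1]
tool_rot: [-3.141, 0.001, 3.098]
contact_force: [-3.0, 2.7, 11.9]
gripper_width: 22.4
finger_force: 58.3
```

```bash
python3 -c "
from h import *
s=state();print(s['ee_pos'],s['gripper_width'],s['finger_force'])
c=dict(np.load('pics/w4.npz'))
for u,v,z in [(125,128,8),(131,149,8),(174,266,8)]: print(ray(c,u,v,z).round(1))
go([631,127,145],3.1)"
```

```text
[ 436.83707538 -171.10516654   10.07268741] 22.449512448666514 58.31623435020447
[ 370.2 -324.1    8. ]
[ 386.9 -323.2    8. ]
[ 495.1 -308.6    8. ]
t 10.1 dist 380.48825381768205 row [-0.3623, 0.6124, -0.2699, -0.0011, 0.0018, -0.0026]
```

Call:
jog_arm([
  [0,0,-0.1,0,0,0],
  [0,0,-0.2,0,0,0],
  [-0.03,0.05,-0.27,0,0,0],
  [-0.08,0.14,-0.27,0,0,0],
  [-0.13,0.22,-0.27,0,0,0],
  [-0.18,0.3,-0.27,0,0,0],
  [-0.23,0.38,-0.27,0,0,0],
  [-0.28,0.46,-0.27,0,0,0],
])

```text
t: 10.85
ee_pos: [586.6, 55.0, 143.8]
tool_rot: [-3.141, 0.001, 3.098]
contact_force: [0.7, -0.2, 0.6]
gripper_width: 0.1
finger_force: 0.0
```

Call:
jog_arm([
  [-0.08,0.155,0,0,0,0],
  [-0.08,0.155,0,0,0,0],
  [-0.08,0.155,0.03,0,0,0],
  [-0.08,0.155,0.07,0,0,0],
  [-0.08,0.155,0.07,0,0,0],
])

```text
t: 11.35
ee_pos: [626.4, 128.5, 104.7]
tool_rot: [-3.141, -0.007, 3.098]
contact_force: [-0.9, -0.4, -1.1]
gripper_width: 0.2
finger_force: 0.0
```

```bash
python3 -c "
from h import *
c,im=wrist('w5')
s=state();print(s['ee_pos'],s['gripper_width'],s['finger_force'])
cv2.imwrite('pics/w5b.png',np.clip(im[:,:,::-1]*1.5,0,255).astype('uint8'))"
```

```text
[627.43850146 128.31748987 106.437114  ] 0.25767025629252915 0.0
```

View pics/w5b.png

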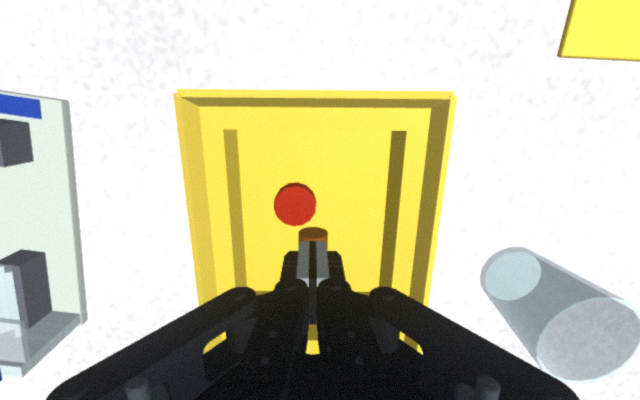

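Vial and cap are in the tub, but the filter was lost on the way. I'll look for it in the top and scene views.

```bash
python3 -c "
from h import *
for n in ('top','scene'):
  c=imaging.get_calibration(n);im=imaging.snapshot(n);cv2.imwrite('pics/%s6.png'%n,im[:,:,::-1])
  blobs(c,im,(45,100,25),(90,255,255),8,4)
  if n=='top': big=cv2.resize(im[130:280,150:450],None,fx=2.6,fy=2.6,interpolation=cv2.INTER_CUBIC);cv2.imwrite('pics/big6.png',np.clip(big[:,:,::-1]*1.5,0,255).astype('uint8'))
"
```

```text
px [371.  247.5] area 44 box [368 244   7   8] world [ 423.6 -186. ]
 px [628.7 276.5] area 62 box [621 275  16   4] world [ 328.7 -983.9]
 px [250.5 160. ] area 36 box [248 157   6   7] world [ 415.6 -186.6]
```

View pics/big6.png

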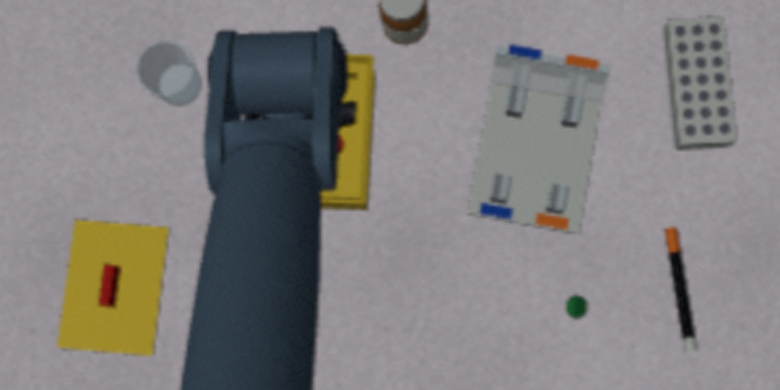

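The green filter now lies at about (371,247) in the full top view, seemingly tipped over. I'll go back and look closely.

```bash
python3 -c "
from h import *
go([422,-186,145],3.1)"
```

```text
t 11.5 dist 378.11924927371945 row [0.386, -0.6463, -0.0723, -0.0, 0.0007, -0.0038]
```

Call:
jog_arm([
  [0,0,-0.07,0,0,0],
  [0.386,-0.646,-0.07,0,0,0],
  [0.386,-0.646,-0.07,0,0,0],
  [0.386,-0.646,-0.07,0,0,0],
  [0.386,-0.646,-0.07,0,0,0],
  [0.386,-0.646,-0.07,0,0,0],
  [0.386,-0.646,-0.07,0,0,0],
  [0.386,-0.646,-0.07,0,0,0],
], jaw=0)

```text
t: 12.3
ee_pos: [435.8, -165.6, 145.0]
tool_rot: [-3.14, 0.003, 3.097]
contact_force: [0.7, 0.2, -0.0]
gripper_width: 85.3
finger_force: 0.0
```

Call:
jog_arm([
  [0.033,-0.055,0.07,0,0,0],
  [0.033,-0.055,0.07,0,0,0],
  [0.033,-0.055,0.07,0,0,0],
  [0.033,-0.055,0.07,0,0,0],
])

```text
t: 12.7
ee_pos: [420.1, -190.5, 109.8]
tool_rot: [-3.14, 0.002, 3.098]
contact_force: [0.9, 0.4, 0.1]
gripper_width: 85.5
finger_force: 0.0
```

```bash
python3 -c "
from h import *
c,im=wrist('w7')
print(state()['ee_pos'])
blobs(c,im,(50,100,30),(90,255,255),8)
cv2.imwrite('pics/w7b.png',cv2.resize(np.clip(im[100:280,200:440,::-1]*1.5,0,255).astype('uint8'),None,fx=3,fy=3))"
```

```text
[ 420.21746857 -190.32047805  109.80935465]
 px [317.  203.9] area 760 box [303 189  30  31] world [ 425.9 -187.5]
```

View pics/w7b.png

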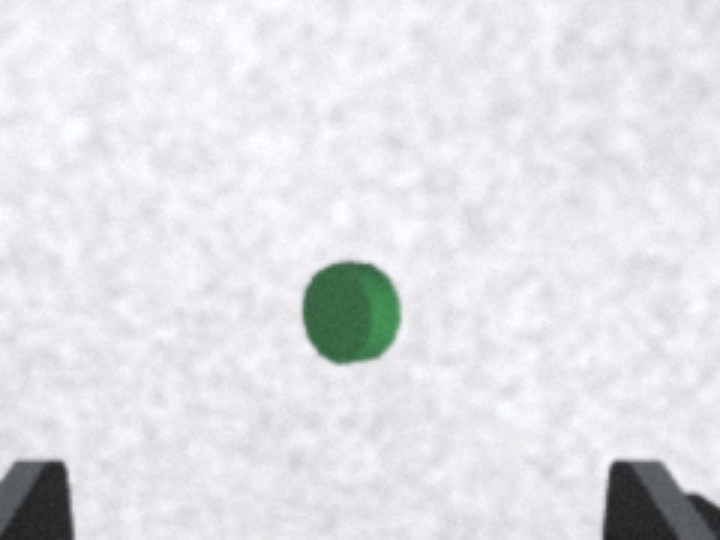

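The crop shows the filter tipped at about 45°, with its underside facing image left. Its axis leans along world y, so I'll turn the gripper 90° and grip across the disc's diameter along world x.

Call:
jog_arm([
  [-0.011,0.005,0,0,0,0.19],
  [-0.011,0.005,0,0,0,0.38],
  [-0.011,0.005,0,0,0,0.57],
  [-0.011,0.005,0,0,0,0.76],
  [-0.011,0.005,0,0,0,0.95],
  [-0.011,0.005,0,0,0,1],
  [-0.011,0.005,0,0,0,1],
])

```text
t: 13.45
ee_pos: [425.7, -187.6, 109.3]
tool_rot: [3.141, 0.002, 2.315]
contact_force: [0.1, 0.1, -0.3]
gripper_width: 85.2
finger_force: 0.0
```

Call:
jog_arm([
  [0,0,0,0,0,0.19],
  [0,0,0,0,0,0.38],
  [0,0,0,0,0,0.57],
  [0,0,0,0,0,0.76],
  [0,0,0,0,0,0.95],
  [0,0,0,0,0,1],
  [0,0,0,0,0,1],
  [0,0,0,0,0,1],
])

```text
t: 14.25
ee_pos: [425.0, -187.8, 108.7]
tool_rot: [3.141, 0.0, 1.529]
contact_force: [-0.2, 0.2, 0.1]
gripper_width: 85.3
finger_force: 0.0
```

```bash
python3 -c "
from h import *
c,im=wrist('w8')
blobs(c,im,(50,100,30),(90,255,255),13)
c0=dict(np.load('pics/w7.npz'));q=ray(c0,317,204,13);print(q)
go([426,-187,4],1.53)"
```

```text
px [310.4 198.6] area 612 box [295 187  31  25] world [ 423.6 -187.4]
[ 424.28093157 -187.52782203   13.        ]
t 14.3 dist 104.66430669212987 row [0.0019, 0.002, 0.2093, 0.0007, 0.0005, -0.0014]
```

Call:
jog_arm([
  [0,0,0.1,0,0,0],
  [0,0,0.2,0,0,0],
  [0,0,0.209,0,0,0],
  [0,0,0.209,0,0,0],
  [0,0,0.209,0,0,0],
  [0,0,0.209,0,0,0],
])

```text
t: 14.9
ee_pos: [426.6, -189.6, 6.7]
tool_rot: [3.137, 0.003, 1.527]
contact_force: [1.1, -0.0, -0.1]
gripper_width: 85.7
finger_force: 0.0
```

Call:
jog_arm([
  [0,0,0,0,0,0],
  [0,0,0,0,0,0],
  [0,0,0,0,0,0],
  [0,0,0,0,0,0],
  [0,0,0,0,0,0],
  [0,0,0,0,0,0],
  [0,0,0,0,0,0],
], jaw=255, squeeze=50)

```text
t: 15.6
ee_pos: [424.6, -188.1, 3.9]
tool_rot: [-3.142, 0.0, 1.527]
contact_force: [-0.4, 0.5, 2.7]
gripper_width: 25.6
finger_force: 49.0
```

Call:
jog_arm([
  [0,0,-0.05,0,0,0],
  [0,0,-0.15,0,0,0],
  [0,0,-0.25,0,0,0],
  [0,0,-0.28,0,0,0],
  [0,0,-0.28,0,0,0],
])

```text
t: 16.1
ee_pos: [426.3, -189.3, 146.8]
tool_rot: [3.136, 0.004, 1.527]
contact_force: [0.1, -0.7, -0.1]
gripper_width: 25.3
finger_force: 49.3
```

```bash
python3 -c "
from h import *
s=state();print(s['ee_pos'],s['gripper_width'],s['finger_force'])
go([631,127,145],1.53)"
```

```text
[ 426.27018165 -189.28403904  146.8175906 ] 25.27048600312735 49.280126094818115
t 16.1 dist 376.76676540089466 row [0.6499, 0.3814, 0.0032, 0.0071, 0.005, -0.0038]
```

Call:
jog_arm([
  [0.65,0.38,0,0,0,0],
  [0.65,0.38,0,0,0,0],
  [0.65,0.38,0,0,0,0],
  [0.65,0.38,0,0,0,0],
  [0.65,0.38,0,0,0,0],
  [0.65,0.38,0,0,0,0],
  [0.65,0.38,0,0,0,0],
  [0.65,0.38,0,0,0,0],
])

```text
t: 16.9
ee_pos: [628.4, 131.5, 140.6]
tool_rot: [-3.138, -0.0, 1.53]
contact_force: [-0.2, -0.0, 0.8]
gripper_width: 25.9
finger_force: 49.3
```

```bash
python3 -c "
from h import *
s=state();print(s['ee_pos'],s['gripper_width'],s['finger_force'])
go([631,127,108],1.53)"
```

```text
[628.43905786 131.53171168 140.57043624] 25.871128816899777 49.292861223220825
t 16.9 dist 32.98375588803683 row [-0.0089, 0.0057, 0.0651, -0.0047, -0.0003, -0.0005]
```

Call:
jog_arm([
  [0,0,0.065,0,0,0],
  [0,0,0.065,0,0,0],
  [0,0,0.065,0,0,0],
])

```text
t: 17.2
ee_pos: [626.6, 128.1, 108.5]
tool_rot: [-3.136, 0.0, 1.527]
contact_force: [0.1, -0.3, 0.5]
gripper_width: 25.9
finger_force: 49.3
```

Call:
jog_arm([
  [0,0,0,0,0,0],
  [0,0,0,0,0,0],
  [0,0,0,0,0,0],
  [0,0,-0.05,0,0,0],
  [0,0,-0.08,0,0,0],
], jaw=100)

```text
t: 17.7
ee_pos: [629.3, 128.1, 153.4]
tool_rot: [3.139, -0.0, 1.527]
contact_force: [0.6, 1.6, -0.1]
gripper_width: 51.9
finger_force: 0.0
```

```bash
python3 -c "
from h import *
c,im=wrist('w9')
print('green',state()['gripper_width']);blobs(c,im,(50,100,30),(90,255,255),13)
print('red');blobs(c,im,(0,150,60),(8,255,255),10)
ct=imaging.get_calibration('top');t=imaging.snapshot('top');print('top green');blobs(ct,t,(45,100,25),(90,255,255),8,4)
# probe pose from top/wrist
a=np.array([370.2,-324.1]);b=np.array([517,-307]);d=b-a;yaw=np.arctan2(d[1],d[0]);print('probe yaw',yaw,(a+b)/2)
go([440,-316,145],yaw+np.pi); go([440,-316,145],yaw)"
```

```text
green 51.78128157714488
 px [318.  145.5] area 60 box [314 142   8   9] world [636.6 165.7]
 px [335.6 145.9] area 71 box [332 142   9  10] world [652.9 164.7]
red
 px [310. 200.] area 905 box [294 183  33  35] world [626.7 112.1]
top green
 px [627.4 276.3] area 67 box [618 275  19   4] world [ 329.2 -980.2]
probe yaw 0.11596240939028195 [ 443.6  -315.55]
t 17.8 dist 483.6356979677831 row [-0.9045, -0.3424, 0.0177, 0.0072, 0.0073, -2.2037]
t 17.8 dist 483.6356979677831 row [-0.9045, -0.3424, 0.0177, 0.007, -0.0069, 1.7963]
```

The filter shows as green inside the tub at (318–335,146), and none is left outside. Next is the probe.

Call:
jog_arm([
  [-0.1,-0.04,0,0,0,0.15],
  [-0.9,-0.34,0,0,0,0.3],
  [-0.9,-0.34,0,0,0,0.45],
  [-0.9,-0.34,0,0,0,0.6],
  [-0.9,-0.34,0,0,0,0.75],
  [-0.9,-0.34,0,0,0,0.9],
  [-0.9,-0.34,0,0,0,1],
  [-0.9,-0.34,0,0,0,1],
], jaw=0)

```text
t: 18.6
ee_pos: [469.6, -240.8, 151.0]
tool_rot: [3.141, -0.0, 0.74]
contact_force: [1.2, -0.6, -0.1]
gripper_width: 85.5
finger_force: 0.0
```

```bash
python3 -c "
from h import *
go([440,-316,145],0.116)"
```

```text
t 18.6 dist 81.03277407306356 row [-0.1451, 0.0712, 0.0121, 0.0003, -0.0002, 0.7948]
```

Call:
jog_arm([
  [-0.13,0.05,0.02,0,0,0.19],
  [-0.13,0.05,0.02,0,0,0.38],
  [-0.13,0.05,0.02,0,0,0.57],
  [-0.13,0.05,0.02,0,0,0.76],
  [-0.13,0.05,0.02,0,0,0.79],
  [-0.13,0.05,0.02,0,0,0.79],
  [-0.13,0.05,0.02,0,0,0.79],
])

```text
t: 19.3
ee_pos: [439.8, -301.3, 141.2]
tool_rot: [-3.142, 0.0, 0.124]
contact_force: [-0.1, -0.5, -0.4]
gripper_width: 85.2
finger_force: 0.0
```

```bash
python3 -c "
from h import *
c,im=wrist('w10')
print(state()['ee_pos'],state()['tool_rot'])
hsv=cv2.cvtColor(im,cv2.COLOR_RGB2HSV)
print('amber');blobs(c,im,(5,140,60),(18,255,255),8)
cv2.imwrite('pics/w10b.png',np.clip(im[:,:,::-1]*1.5,0,255).astype('uint8'))"
```

```text
[ 439.86760622 -301.31339445  141.22220207] [-3.14158312e+00  2.06788803e-05  1.23206958e-01]
amber
 px [155.7  66.1] area 816 box [132  51  49  31] world [ 528.2 -158.9]
 px [327.9 118.7] area 581 box [320 101  17  36] world [ 503.8 -307.9]
```

View pics/w10b.png

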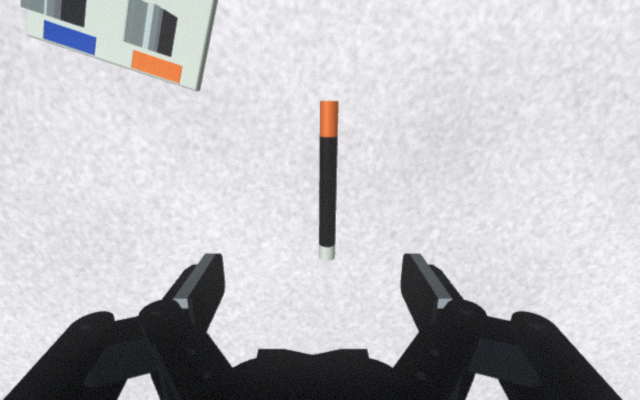

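The view shows the probe's tip at (329,100) and rear at (326,258), nearly aligned with the tool. The dock's rear-right corner is at (199,90).

```bash
python3 -c "
from h import *
c=dict(np.load('pics/w10.npz'))
t=ray(c,329,101,8);q=ray(c,326.5,256,6);d=t-q;yaw=np.arctan2(d[1],d[0]);print(t,q,np.linalg.norm(d),yaw)
for u,v in[(199,90),(30,36),(217,2)]:print(ray(c,u,v,10).round(1))
print('orange mark',ray(c,156,66,10))
g=t[:2]-81*np.array([np.cos(yaw),np.sin(yaw)])
print(g);go([*g,60],yaw);go([*g,3],yaw)
"
```

```text
[ 518.63032927 -306.74974481    8.        ] [ 369.3355293  -325.48938393    6.        ] 150.47960450704352 0.12486798932313893
[ 513.7 -195.9   10. ]
[538.2 -59.7  10. ]
[ 581. -209.   10.]
orange mark [ 528.18411046 -160.15388047   10.        ]
[ 438.2609858  -316.83778869]
t 19.4 dist 82.7081262868665 row [-0.007, 0.0304, 0.1624, -0.0, 0.0, -0.0021]
t 19.4 dist 139.10055783252204 row [-0.007, 0.0304, 0.2764, -0.0, 0.0, -0.0021]
```

Call:
jog_arm([
  [-0.007,0.03,0.1,0,0,0],
  [-0.007,0.03,0.16,0,0,0],
  [-0.007,0.03,0.2,0,0,0],
  [-0.007,0.03,0.277,0,0,0],
  [-0.007,0.03,0.277,0,0,0],
  [-0.007,0.03,0.277,0,0,0],
  [-0.007,0.03,0.277,0,0,0],
])

```text
t: 20.05
ee_pos: [439.3, -318.0, 4.8]
tool_rot: [3.139, -0.002, 0.122]
contact_force: [0.9, -0.8, 1.0]
gripper_width: 85.3
finger_force: 0.0
```

Call:
jog_arm([
  [0,0,0,0,0,0],
  [0,0,0,0,0,0],
  [0,0,0,0,0,0],
  [0,0,0,0,0,0],
  [0,0,0,0,0,0],
  [0,0,0,0,0,0],
  [0,0,0,0,0,0],
  [0,0,0,0,0,0],
], jaw=255, squeeze=70)

```text
t: 20.85
ee_pos: [438.3, -317.0, 3.2]
tool_rot: [3.141, -0.0, 0.121]
contact_force: [-0.8, 0.9, 6.3]
gripper_width: 12.9
finger_force: 68.5
```

Call:
jog_arm([
  [0,0,-0.04,0,0,0],
  [0,0,-0.1,0,0,0],
  [0,0,-0.18,0,0,0],
  [0,0,-0.26,0,0,0],
  [0,0,-0.3,0,0,0],
  [0,0,-0.3,0,0,0],
])

```text
t: 21.45
ee_pos: [439.7, -318.5, 156.1]
tool_rot: [3.136, -0.004, 0.121]
contact_force: [-0.2, -0.7, -0.4]
gripper_width: 13.2
finger_force: 68.5
```

```bash
python3 -c "
from h import *
s=state();print(s['ee_pos'],s['gripper_width'],s['finger_force'])
# dock origin estimate from corner
yaw=-0.185;Rz=np.array([[np.cos(yaw),-np.sin(yaw)],[np.sin(yaw),np.cos(yaw)]])
o=np.array([513.7,-195.9])-Rz@[-110,-70]; print('dock',o)
print(np.array([528.4,-160.5])-Rz@[-105,-35])
p=o+Rz@[-55,-35];print(p);go([*p,150],yaw)
"
```

```text
[ 439.65368644 -318.49683197  156.11228841] 13.172241651972355 68.53527188301086
dock [ 634.69924492 -147.32858114]
[ 638.04643499 -145.41161725]
[ 574.19962246 -171.61429057]
t 21.4 dist 199.28484622411122 row [0.3026, -0.2591, 0.012, 0.0066, -0.0063, 0.3899]
```

Call:
jog_arm([
  [0.3,-0.26,0.01,0,0,0.1],
  [0.3,-0.26,0.01,0,0,0.2],
  [0.3,-0.26,0.01,0,0,0.3],
  [0.3,-0.26,0.01,0,0,0.39],
  [0.3,-0.26,0.01,0,0,0.39],
  [0.3,-0.26,0.01,0,0,0.39],
  [0.3,-0.26,0.01,0,0,0.39],
  [0.3,-0.26,0.01,0,0,0.39],
])

```text
t: 22.25
ee_pos: [570.3, -170.6, 146.9]
tool_rot: [-3.141, 0.001, -0.187]
contact_force: [-0.3, -0.4, 0.8]
gripper_width: 12.9
finger_force: 68.6
```

```bash
python3 -c "
from h import *
c,im=wrist('w11')
s=state();print(s['ee_pos'],s['tool_rot'],s['gripper_width'])
cv2.imwrite('pics/w11b.png',np.clip(im[:,:,::-1]*1.5,0,255).astype('uint8'))"
```

```text
[ 570.44975615 -170.72626336  147.2852916 ] [-3.14148585e+00  8.00612639e-04 -1.87033089e-01] 13.118755741187186
```

View pics/w11b.png

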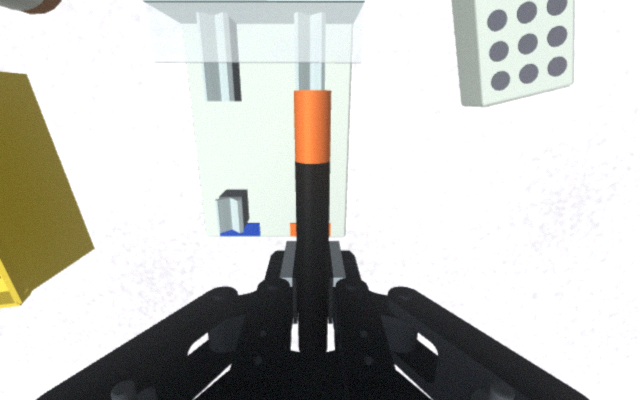

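The view shows the probe aligned with the dock. Dock rear corners are at (207,237) and (345,237), the orange mark is centred near (310,229), and the hood's front edge is at row 62.

```bash
cat > d.py <<'E'
from h import *
c=dict(np.load('pics/w11.npz'))
L=ray(c,207,237,10)[:2];Rr=ray(c,345,237,10)[:2];e=L-Rr;print('w',np.linalg.norm(e),'yaw',np.arctan2(-e[0],e[1]))
yaw=-0.187;Rz=np.array([[np.cos(yaw),-np.sin(yaw)],[np.sin(yaw),np.cos(yaw)]])
print('o rear',(L+Rr)/2-Rz@[-110,0]); 
h1=ray(c,158,62,66)[:2];h2=ray(c,360,62,66)[:2];print('hood w',np.linalg.norm(h1-h2),'o hood',(h1+h2)/2-Rz@[45,0])
im=cv2.imread('pics/w11.png')[:,:,::-1]
blobs(c,im,(5,140,60),(18,255,255),10); blobs(c,im,(105,120,30),(130,255,255),10)
t=ray(c,312,91,147+5); print('probe tip at z152',t)
c0=dict(c); 
for u,v in[(241,100),(205,100)]: print('blue groove edge',Rz.T@(ray(c,u,v,44.5)[:2]-((L+Rr)/2-Rz@[-110,0])))
o=(L+Rr)/2-Rz@[-110,0]; print('tip in dock',Rz.T@(t[:2]-o), 'tcp in dock', Rz.T@(np.array([570.45,-170.73])-o))
E
python3 d.py
```

```text
w 138.66958524871964 yaw -0.18562878465056357
o rear [ 633.25565308 -146.24863167]
hood w 136.56641406795063 o hood [ 633.44375483 -146.56735147]
 px [311.6 126.4] area 2489 box [294  91  36  73] world [ 625.2 -181.1]
 px [293.5 229.1] area 77 box [291 223   6  13] world [ 530.4 -144.8]
 px [244.9 230.6] area 286 box [221 223  39  13] world [537.7 -96.8]
probe tip at z152 [ 650.21985437 -186.35069461  152.        ]
blue groove edge [20.86365945 18.3716984 ]
blue groove edge [20.83207257 46.0009907 ]
tip in dock [ 24.12391026 -36.24909008] tcp in dock [-57.15934288 -35.73089664]
```

Call:
jog_arm([
  [0.03,-0.0014,0,0,0,0],
  [0.03,-0.0014,0.1,0,0,0],
  [0.03,-0.0014,0.17,0,0,0],
  [0.03,-0.0014,0.18,0,0,0],
  [0.03,-0.0014,0.185,0,0,0],
  [0.03,-0.0014,0.185,0,0,0],
  [0.03,-0.0014,0.185,0,0,0],
])

```text
t: 23.0
ee_pos: [587.7, -172.7, 57.8]
tool_rot: [3.14, -0.004, -0.186]
contact_force: [0.5, 0.1, -1.1]
gripper_width: 13.1
finger_force: 68.5
```

```bash
cat >> h.py <<'E'
DY=-0.187;DO=np.array([633.3,-146.4]);DR=np.array([[np.cos(DY),-np.sin(DY)],[np.sin(DY),np.cos(DY)]])
def dock(p): return DR.T@(np.array(p)[:2]-DO)
E
python3 -c "
from h import *
c,im=wrist('w12')
s=state();print(s['ee_pos'],dock(s['ee_pos']),s['tool_rot'],s['gripper_width'],s['contact_force'])
cv2.imwrite('pics/w12b.png',np.clip(im[:,:,::-1]*1.5,0,255).astype('uint8'))"
```

```text
[ 587.6031986  -172.58106288   57.66974158] [-40.03276655 -34.22021791] [ 3.14047915 -0.0039043  -0.18531638] 12.808092369550469 [ 0.25918688  0.23271268 -1.18036565]
```

View pics/w12b.png

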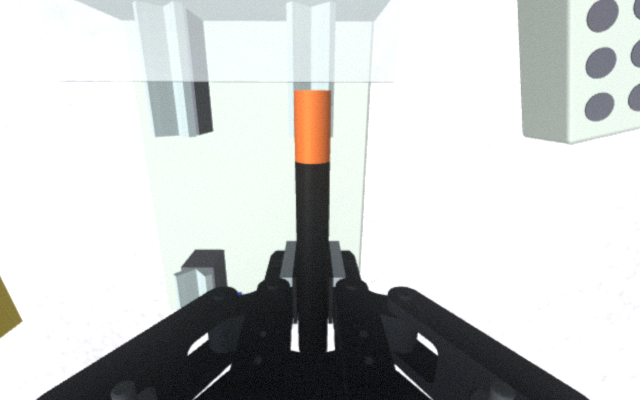

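The probe, centred at column 312, lines up with the orange groove. Its tip at row 90 is just short of the hood edge at row 81, so I'll lower it.

Call:
jog_arm([
  [-0.003,0,0.008,0,0,0],
  [-0.003,0.001,0.015,0,0,0],
  [-0.003,0.001,0.02,0,0,0],
  [-0.003,0.001,0.024,0,0,0],
  [-0.003,0.001,0.024,0,0,0],
  [-0.003,0.001,0.024,0,0,0],
])

```text
t: 23.65
ee_pos: [584.5, -171.6, 43.2]
tool_rot: [-3.141, 0.0, -0.185]
contact_force: [-0.8, 2.3, -0.2]
gripper_width: 13.1
finger_force: 68.9
```

```bash
python3 -c "
from h import *
s=state();print(s['ee_pos'],dock(s['ee_pos']),s['tool_rot'],s['gripper_width'],s['contact_force'],s['ft_torque'])"
```

```text
[ 584.54543308 -171.62526121   43.15814818] [-43.21491922 -33.84955473] [-3.14103577e+00  4.26886932e-04 -1.85229284e-01] 13.078381078666647 [-0.78444318  2.31992499 -0.24825206] [ 0.37424376  0.12570954 -0.0350511 ]
```

Call:
jog_arm([
  [0.005,0,0.001,0,0,0],
  [0.015,0,0.001,0,0,0],
  [0.025,0,0.001,0,0,0],
  [0.035,0,0.001,0,0,0],
  [0.045,0,0.001,0,0,0],
  [0.055,0,0.001,0,0,0],
  [0.065,0,0.001,0,0,0],
  [0.07,0,0.001,0,0,0],
])

```text
t: 24.45
ee_pos: [619.4, -178.0, 42.8]
tool_rot: [-3.141, 0.001, -0.185]
contact_force: [-2.9, 4.2, 3.8]
gripper_width: 13.3
finger_force: 69.1
```

Call:
jog_arm([
  [0.002,0,0,0,0,0],
  [0.005,0,0,0,0,0],
  [0.008,0,0,0,0,0],
  [0.008,0,0,0,0,0],
])

```text
t: 24.85
ee_pos: [623.1, -178.7, 42.8]
tool_rot: [-3.141, 0.0, -0.185]
contact_force: [-2.0, 4.3, 2.7]
gripper_width: 12.8
finger_force: 69.0
```

```bash
python3 -c "
from h import *
s=state();print(s['ee_pos'],dock(s['ee_pos']),s['tool_rot'],s['gripper_width'],s['contact_force'],s['ft_torque'])"
```

```text
[ 623.1211044  -178.69871721   42.79577853] [ -3.99672042 -33.62801325] [-3.14082924e+00  3.97889876e-04 -1.85070790e-01] 12.79651451999105 [-2.02621942  4.25297878  2.69691011] [ 0.75161163  0.31995212 -0.05056717]
```

Call:
jog_arm([
  [0.002,-0.001,0,0,0,0],
  [0.004,-0.001,0,0,0,0],
  [0.006,-0.001,0,0,0,0],
  [0.008,-0.001,0,0,0,0],
  [0.009,-0.001,0,0,0,0],
])

```text
t: 25.35
ee_pos: [625.7, -179.1, 42.7]
tool_rot: [-3.141, 0.006, -0.185]
contact_force: [-11.0, 4.3, 8.8]
gripper_width: 12.9
finger_force: 69.6
```

```bash
python3 -c "
from h import *
s=state();print(s['ee_pos'],dock(s['ee_pos']),s['tool_rot'],s['gripper_width'],s['contact_force'],s['ft_torque'])"
```

```text
[ 625.68788231 -179.09352745   42.71171533] [ -1.40129073 -33.53874561] [-3.14119383  0.00584056 -0.18480583] 12.891378235728624 [-10.97320654   4.32392996   8.80149777] [ 0.7305755   1.82466887 -0.18069031]
```

The tip is against the stop, with an 11 N reaction. I'll press slightly more and release.

Call:
jog_arm([
  [0.002,0,0,0,0,0],
  [0.002,0,0,0,0,0],
])

```text
t: 25.55
ee_pos: [625.7, -179.1, 42.6]
tool_rot: [-3.141, 0.009, -0.185]
contact_force: [-13.5, 4.8, 11.8]
gripper_width: 13.1
finger_force: 69.9
```

Call:
jog_arm([
  [0,0,0,0,0,0],
  [0,0,0,0,0,0],
  [0,0,0,0,0,0],
], jaw=120)

```text
t: 25.85
ee_pos: [629.1, -180.4, 43.0]
tool_rot: [3.141, -0.002, -0.185]
contact_force: [0.9, 0.4, -0.5]
gripper_width: 45.2
finger_force: 0.0
```

Call:
jog_arm([
  [-0.005,0,-0.04,0,0,0],
  [-0.04,0,-0.12,0,0,0],
  [-0.08,0,-0.18,0,0,0],
  [-0.08,0,-0.2,0,0,0],
  [-0.08,0,-0.2,0,0,0],
])

```text
t: 26.35
ee_pos: [590.6, -173.2, 144.9]
tool_rot: [3.14, -0.005, -0.185]
contact_force: [0.7, 0.2, -0.4]
gripper_width: 45.1
finger_force: 0.0
```

```bash
python3 -c "
from h import *
c,im=wrist('w13')
s=state();print(s['ee_pos'],s['tool_rot'],s['gripper_width'])
cv2.imwrite('pics/w13b.png',cv2.resize(np.clip(im[:260,180:480,::-1]*1.2,0,255).astype('uint8'),None,fx=2.3,fy=2.3))"
```

```text
[ 589.84757307 -172.73136026  142.99993994] [ 3.14105384e+00 -1.64163350e-03 -1.85310272e-01] 45.02762007364525
```

View pics/w13b.png

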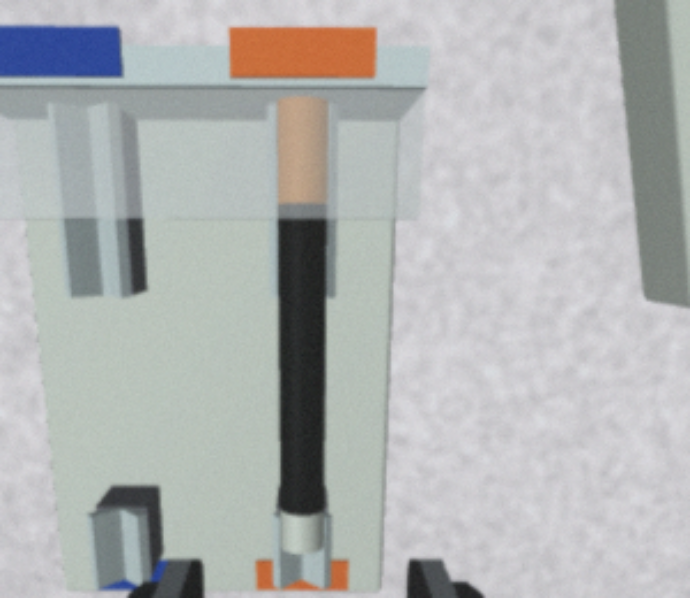

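The probe lies in the orange groove under the hood, its tip end at crop row 97. I'll check that against the projected stop face.

```bash
python3 -c "
from h import *
c=dict(np.load('pics/w13.npz'))
def w(x,y,z): return [*(DO+DR@[x,y]),z]
for n,p in [('stop edge top',(80,-35,70)),('tip top',(80,-35,55.3)),('tip top 77',(77,-35,55.3)),('rear top',(-70,-35,55.3)),('hood front',(45,-35,66)),('rear tip -73',(-73,-35,55.3)),('groove rear end',(-90,-35,36))]:
  q=proj(c,[w(*p)])[0]; print(n,((q-[180,0])*2.3).round(1))
go([450,380,145],-0.07); go([450,380,145],-0.07+np.pi)"
```

```text
stop edge top [304.8  86.5]
tip top [304.7  96.6]
tip top 77 [304.7 107.6]
rear top [303.5 552.6]
hood front [304.4 218.5]
rear tip -73 [303.5 560.1]
groove rear end [303.4 577.8]
t 26.4 dist 570.1519977633118 row [-0.4786, -1.035, -0.0053, 0.0008, -0.002, -0.1468]
t 26.4 dist 570.1519977633118 row [-0.4786, -1.035, -0.0053, -0.0031, -0.0012, 3.8532]
```

Call:
jog_arm([
  [-0.46,-1,-0.03,0,0,0],
  [-0.46,-1,-0.03,0,0,0],
  [-0.46,-1,-0.03,0,0,0],
  [-0.46,-1,-0.03,0,0,0],
  [-0.46,-1,-0.03,0,0,0],
  [-0.46,-1,-0.03,0,0,0],
  [-0.46,-1,-0.03,0,0,0],
  [-0.46,-1,-0.03,0,0,0],
], jaw=0)

```text
t: 27.2
ee_pos: [490.6, 217.3, 151.7]
tool_rot: [3.14, 0.003, -0.185]
contact_force: [1.1, -0.2, -0.7]
gripper_width: 85.5
finger_force: 0.0
```

```bash
python3 -c "
from h import *
go([451,379,150],-0.077)"
```

```text
t 27.2 dist 166.45083932720183 row [-0.1373, -0.3032, 0.0033, 0.0013, 0.0034, -0.1378]
```

Call:
jog_arm([
  [-0.13,-0.28,0,0,0,-0.06],
  [-0.13,-0.28,0,0,0,-0.137],
  [-0.13,-0.28,0,0,0,-0.137],
  [-0.13,-0.28,0,0,0,-0.137],
  [-0.13,-0.28,0,0,0,-0.137],
  [-0.13,-0.28,0,0,0,-0.137],
  [-0.13,-0.28,0,0,0,-0.137],
])

```text
t: 27.9
ee_pos: [454.1, 363.8, 152.9]
tool_rot: [3.141, 0.001, -0.079]
contact_force: [0.1, 0.1, -0.3]
gripper_width: 85.5
finger_force: 0.0
```

```bash
python3 -c "
from h import *
c,im=wrist('w14')
s=state();print(s['ee_pos'],s['tool_rot'],s['gripper_width'])
blobs(c,im,(0,150,60),(8,255,255),35)
m=blobs(c,im,(20,120,60),(35,255,255),5,1000)
cn,_=cv2.findContours(m,cv2.RETR_EXTERNAL,cv2.CHAIN_APPROX_NONE)
k=max([q for q in cn if abs(cv2.moments(q)['m10']/max(1,cv2.moments(q)['m00'])-320)<120],key=cv2.contourArea);ap=cv2.approxPolyDP(k,8,True)[:,0];print(ap.tolist())
for p in ap: print(ray(c,*p,5).round(1))
# green/red in tub
print('green');blobs(c,im,(50,100,30),(90,255,255),13)
big=np.clip(im[:,:,::-1]*1.5,0,255).astype('uint8');cv2.imwrite('pics/w14b.png',big)"
```

```text
[454.17835806 363.79845667 153.17294464] [ 3.14104171e+00  6.24977802e-04 -7.97094055e-02] 85.2790353993283
 px [295.3 193.9] area 753 box [288 168  15  53] world [453.5 378.2]
 px [565.1  30. ] area 8862 box [489   0 151  63] world [572.  137.2]
 px [296.6 178.3] area 17296 box [233 104 127 155] world [460.5 377.8]
[[233, 104], [243, 257], [351, 258], [359, 106]]
[534.4 429.1   5. ]
[379.1 442.9   5. ]
[368.8 328.1   5. ]
[523.6 314.6   5. ]
green
```

View pics/w14b.png

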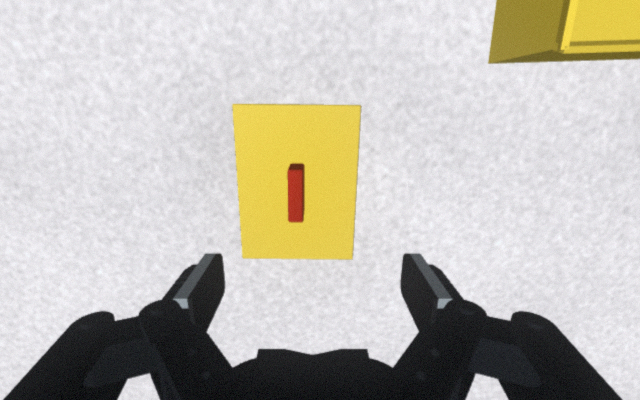

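The cover spans corners (233,104), (243,257), (351,258) and (359,106), with the handle at (296,193). I'll descend on the handle.

```bash
python3 -c "
from h import *
go([451.5,378.7,50],-0.086);go([451.5,378.7,10],-0.086)"
```

```text
t 27.9 dist 104.27792719851334 row [-0.0076, -0.0294, 0.2063, 0.0007, 0.0008, 0.008]
t 27.9 dist 143.97125293567885 row [-0.0075, -0.0294, 0.2863, 0.0007, 0.0008, 0.008]
```

Call:
jog_arm([
  [-0.0075,-0.029,0.1,0,0,0.008],
  [-0.0075,-0.029,0.19,0,0,0.008],
  [-0.0075,-0.029,0.25,0,0,0.008],
  [-0.0075,-0.029,0.28,0,0,0.008],
  [-0.0075,-0.029,0.285,0,0,0.008],
  [-0.0075,-0.029,0.285,0,0,0.008],
  [-0.0075,-0.029,0.285,0,0,0.008],
])

```text
t: 28.65
ee_pos: [452.8, 380.5, 13.4]
tool_rot: [-3.139, -0.003, -0.084]
contact_force: [-0.2, -0.2, 0.6]
gripper_width: 85.4
finger_force: 0.0
```

Call:
jog_arm([
  [0,0,0,0,0,0],
  [0,0,0,0,0,0],
  [0,0,0,0,0,0],
  [0,0,0,0,0,0],
  [0,0,0,0,0,0],
  [0,0,0,0,0,0],
  [0,0,0,0,0,0],
  [0,0,0,0,0,0],
], jaw=255, squeeze=80)

```text
t: 29.45
ee_pos: [451.3, 380.0, 11.5]
tool_rot: [-3.141, -0.0, -0.084]
contact_force: [-1.0, 0.8, 2.4]
gripper_width: 12.7
finger_force: 81.5
```

Call:
jog_arm([
  [0,0,-0.03,0,0,0],
  [0,0,-0.1,0,0,0],
  [0,0,-0.18,0,0,0],
  [0,0,-0.26,0,0,0],
  [0,0,-0.32,0,0,0],
  [0,0,-0.32,0,0,0],
])

```text
t: 30.05
ee_pos: [453.6, 381.4, 177.3]
tool_rot: [-3.136, -0.009, -0.084]
contact_force: [0.7, 0.5, -1.7]
gripper_width: 12.2
finger_force: 80.9
```

```bash
python3 -c "
from h import *
s=state();print(s['ee_pos'],s['tool_rot'],s['gripper_width'],s['contact_force'])
c=imaging.get_calibration('top');t=imaging.snapshot('top')
cv2.imwrite('pics/top15.png',t[:,:,::-1])
print('red');blobs(c,t,(0,150,40),(8,255,255),10,5);print('green');blobs(c,t,(45,100,25),(90,255,255),10,5);print('blue');blobs(c,t,(105,120,30),(130,255,255),10,5);print('org');blobs(c,t,(8,140,40),(18,255,255),10,5)
m=blobs(c,t,(20,120,50),(35,255,255),91,500)
for k in cv2.findContours(m,cv2.RETR_EXTERNAL,cv2.CHAIN_APPROX_NONE)[0]:
  if cv2.contourArea(k)>500: print(cv2.minAreaRect(k))
go([633,129,160],-0.042)"
```

```text
[453.62193433 381.35004237 177.32949444] [-3.13586268 -0.00859137 -0.08368011] 12.187987632757155 [ 0.70596017  0.53562245 -1.72996901]
red
 px [276.2 184.9] area 65 box [272 181   9   9] world [627.4 116.1]
 px [616.8 375.5] area 1058 box [593 356  47  44] world [  37.7 -910.5]
 px [596.1 379.5] area 25 box [594 377   5   6] world [  26.8 -847.7]
 px [635.  390.2] area 64 box [629 385  11  10] world [  -3.9 -959.5]
 px [599.  387.5] area 12 box [598 386   3   4] world [   4.2 -853.8]
green
 px [627.2 276.3] area 67 box [618 275  19   4] world [ 329.2 -978.2]
blue
 px [351.  149.5] area 36 box [346 148  11   4] world [ 743.8 -128.5]
 px [340.3 210.7] area 41 box [335 209  11   5] world [541.5 -90.5]
 px [628.4 386. ] area 43 box [625 383   8   7] world [   8.  -941.4]
org
 px [373.5 153.5] area 31 box [369 152  10   4] world [ 729.8 -202. ]
 px [272.4 166.8] area 63 box [270 162   6  11] world [687.7 129.2]
 px [ 21.1 215. ] area 96 box [ 14 206  12  17] world [535.4 938.3]
 px [362.3 214.7] area 42 box [357 213  11   5] world [ 527.8 -160.8]
 px [269.4 179.8] area 2411 box [246 150  48  60] world [627.6 128.6]
 px [186.4 229.1] area 983 box [167 207  33  57] world [477.5 377.7]
((183.0, 235.0), (56.0, 32.0), 90.0)
((269.4005432128906, 179.38949584960938), (45.62106704711914, 58.97100830078125), 3.012787342071533)
t 30.1 dist 310.05731822497825 row [0.4025, 0.4709, 0.0283, -0.0034, -0.0054, -0.0533]
```

```bash
python3 -c "
from h import *
c=dict(np.load('pics/w9.npz'));im=cv2.imread('pics/w9.png')[:,:,::-1].copy()
print('loose green wrist');blobs(c,im,(40,60,15),(95,255,255),13,20)
print('white-ish/amber');blobs(c,im,(5,120,20),(18,255,200),13,30)
h=cv2.cvtColor(im,cv2.COLOR_RGB2HSV)
for v in range(135,160,3): print(v,[tuple(h[v,u].tolist()) for u in range(308,346,4)])
print(np.round(proj(c,[[633+a*80*.999,129+b*60,6] for a in(-1,1) for b in(-1,1)])))
ct=imaging.get_calibration('top');t=cv2.imread('pics/top15.png')[:,:,::-1].copy()
print('top loose');blobs(ct,t[:260],(38,50,10),(95,255,255),13,2)
"
```

```text
loose green wrist
 px [318.4 146. ] area 87 box [313 141  11  12] world [636.9 165.3]
 px [335.1 146.7] area 94 box [329 142  13  12] world [652.4 163.9]
white-ish/amber
 px [354.1 186.8] area 887 box [335 175  39  24] world [669.9 124.6]
 px [305.6 184.3] area 44 box [300 182  12   6] world [623.3 129.1]
 px [449.3 257.2] area 212 box [436 249  34  22] world [768.8  44.3]
 px [497.7 294.2] area 1220 box [466 280  66  31] world [825.5  -3.1]
135 [(25, 169, 177), (25, 168, 179), (25, 169, 177), (25, 169, 177), (25, 168, 178), (25, 168, 179), (25, 165, 181), (25, 166, 178), (25, 167, 177), (26, 166, 178)]
138 [(25, 169, 180), (25, 167, 179), (25, 171, 176), (25, 170, 176), (25, 169, 177), (25, 171, 179), (25, 169, 178), (26, 166, 178), (25, 167, 179), (25, 167, 179)]
141 [(25, 170, 175), (30, 150, 131), (39, 143, 116), (39, 142, 120), (28, 85, 150), (27, 79, 159), (38, 141, 116), (39, 142, 117), (40, 137, 119), (25, 169, 173)]
144 [(25, 170, 179), (27, 163, 153), (58, 122, 90), (59, 122, 90), (45, 15, 135), (49, 20, 140), (57, 103, 87), (60, 119, 94), (60, 118, 91), (25, 168, 176)]
147
[... 239 characters left out ...]
45, 22, 137), (59, 120, 91), (52, 127, 92), (25, 171, 177), (25, 172, 175)]
153 [(25, 172, 176), (25, 169, 180), (25, 174, 177), (27, 164, 162), (40, 137, 108), (50, 126, 95), (33, 151, 120), (25, 165, 179), (25, 170, 179), (25, 170, 178)]
156 [(25, 170, 179), (25, 174, 176), (25, 169, 178), (25, 171, 179), (25, 170, 179), (25, 167, 180), (26, 174, 176), (25, 172, 176), (25, 170, 179), (25, 173, 175)]
159 [(25, 171, 177), (25, 171, 177), (25, 171, 177), (26, 167, 177), (25, 171, 179), (26, 175, 173), (25, 174, 176), (25, 171, 179), (25, 172, 178), (25, 170, 178)]
[[242. 241.]
 [227. 123.]
 [395. 235.]
 [400. 115.]]
top loose
 px [257.9 180.1] area 40 box [254 177   8   7] world [643.2 175.4]
```

```bash
python3 -c "
from h import *
for n in ('w2','w5','w9','w1'):
  c=dict(np.load(f'pics/{n}.npz'));im=cv2.imread(f'pics/{n}.png')[:,:,::-1].copy()
  m=cv2.inRange(cv2.cvtColor(im,cv2.COLOR_RGB2HSV),np.array((20,120,40)),np.array((35,255,255)))
  m=cv2.morphologyEx(m,cv2.MORPH_OPEN,np.ones((3,3)))
  K=sorted(cv2.findContours(m,cv2.RETR_EXTERNAL,cv2.CHAIN_APPROX_NONE)[0],key=cv2.contourArea)[-2:]
  for k in K:
    if cv2.contourArea(k)<3000: continue
    ap=cv2.approxPolyDP(cv2.convexHull(k),5,True)[:,0];print(n)
    for p in ap: print('  ',p,ray(c,*(p+0.0),91).round(1)[:2])
"
```

```text
w2
   [639   0] [514.8 288.4]
   [639  53] [538.1 294.9]
   [551  48] [534.  250.5]
   [563   0] [513.3 252.2]
w2
   [183  80] [541.   65.3]
   [445  81] [547.2 199.3]
   [449  91] [552.1 201.8]
   [422 287] [669.1 195.6]
   [401 295] [674.4 182.6]
   [223 295] [669.6  69. ]
   [204 287] [663.2  57.8]
w5
   [639   0] [511.7 280.2]
   [639  60] [536.9 286.9]
   [559  55] [533.1 248.6]
   [572   0] [510.4 250. ]
w5
   [177  90] [540.9  65.5]
   [452  92] [547.5 199.6]
   [427 305] [669.5 195.7]
   [199 305] [663.7  57.5]
w9
   [185 112] [549.9 201.7]
   [453 114] [724.1 192.9]
   [430 293] [719.   57.3]
   [203 288] [541.7  69.8]
w1
   [457  96] [368.1 289.8]
   [555 101] [376.1 377. ]
   [522 225] [494.3 367.1]
   [434 221] [486.1 278.5]
w1
   [344 245] [508.5 188.4]
   [357 279] [549.  201.7]
   [353 349] [641.4 197.2]
   [235 365] [658.7  58.2]
   [228 278] [541.8  64.8]
   [247 246] [505.3  89. ]
```

```bash
python3 -c "
from h import *
go([633,128.8,160],-0.048)"
```

```text
t 30.1 dist 310.21953305048373 row [0.4025, 0.4713, 0.0283, -0.0035, -0.0054, -0.0456]
```

Call:
jog_arm([
  [0.05,0.06,0.01,0,0,-0.02],
  [0.11,0.13,0.02,0,0,-0.045],
  [0.17,0.2,0.02,0,0,-0.045],
  [0.23,0.27,0.02,0,0,-0.045],
  [0.29,0.34,0.02,0,0,-0.045],
  [0.35,0.41,0.02,0,0,-0.045],
  [0.4,0.47,0.02,0,0,-0.045],
  [0.4,0.47,0.02,0,0,-0.045],
])

```text
t: 30.9
ee_pos: [631.5, 124.6, 158.6]
tool_rot: [3.14, 0.003, -0.054]
contact_force: [-0.5, 0.2, -1.7]
gripper_width: 12.4
finger_force: 80.9
```

Call:
jog_arm([
  [0,0,0,0,0,0],
  [0,0,0,0,0,0],
  [0,0,0,0,0,0],
])

```text
t: 31.2
ee_pos: [629.5, 130.1, 160.3]
tool_rot: [3.142, 0.002, -0.047]
contact_force: [-1.8, 0.1, -1.3]
gripper_width: 12.3
finger_force: 80.9
```

```bash
python3 -c "
from h import *
c,im=wrist('w16')
s=state();print(s['ee_pos'],s['tool_rot'],s['gripper_width'],s['finger_force'])
m=cv2.inRange(cv2.cvtColor(im,cv2.COLOR_RGB2HSV),np.array((20,120,40)),np.array((35,255,255)))
K=sorted(cv2.findContours(m,cv2.RETR_EXTERNAL,cv2.CHAIN_APPROX_NONE)[0],key=cv2.contourArea)[-2:]
zp=s['ee_pos'][2]-11.5+5
for k in K:
    if cv2.contourArea(k)<3000: continue
    ap=cv2.approxPolyDP(cv2.convexHull(k),5,True)[:,0];print('-')
    for p in ap: print('  ',p,'plate',ray(c,*(p+0.0),zp).round(1)[:2],'rim',ray(c,*(p+0.0),91).round(1)[:2])
h=im[::-1]
cv2.imwrite('pics/w16b.png',np.clip(im[:,:,::-1]*1.5,0,255).astype('uint8'))
go([633,128.8,122],-0.048)"
```

```text
[629.72577072 130.07334834 160.6923824 ] [-3.14159221e+00  1.08958375e-03 -4.68023434e-02] 12.453133941906696 80.85891008377075
-
   [188  98] plate [710.6 183.5] rim [712.4 207.9]
   [212  74] plate [720.5 170.8] rim [726.3 189.9]
   [417  75] plate [715.8  77.6] rim [719.7  57.2]
   [437 103] plate [703.1  67.5] rim [701.7  42.9]
   [414 290] plate [601.7  72.7] rim [557.5  50.2]
   [210 290] plate [607.  188.5] rim [565.  215.1]
t 31.2 dist 38.85154371659223 row [0.0067, 0.0022, 0.0774, 0.0, 0.0014, 0.0015]
```

View pics/w16b.png

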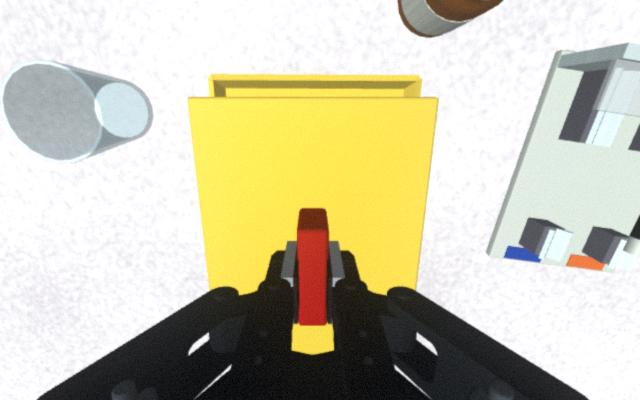

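The plate's front edge is at row 98, from (188,98) to (437,98), parallel to the tub's far rim from (212,74) to (420,76). It is centred to within a few millimetres, so I'll shift forward about 4 mm and lower.

Call:
jog_arm([
  [0.0085,0.0024,0,0,0,0],
  [0.0085,0.0024,0.04,0,0,0],
  [0.0085,0.0024,0.077,0,0,0],
  [0.0085,0.0024,0.095,0,0,0],
  [0.0085,0.0024,0.105,0,0,0],
  [0.0085,0.0024,0.105,0,0,0],
  [0.0085,0.0024,0.105,0,0,0],
])

```text
t: 31.95
ee_pos: [635.5, 127.6, 109.6]
tool_rot: [-3.141, -0.002, -0.048]
contact_force: [-0.2, -0.3, -0.6]
gripper_width: 12.5
finger_force: 80.9
```

```bash
python3 -c "
from h import *
s=state();print(s['ee_pos'],s['contact_force'],s['ft_torque'],s['gripper_width']);go([634,128.7,91],-0.048)"
```

```text
[635.48447024 127.60019357 109.6388462 ] [-0.24679081 -0.30112083 -0.58768427] [-0.04423019 -0.03213792  0.052881  ] 12.456082265333254
t 31.9 dist 18.730184562338103 row [-0.0031, -0.002, 0.0373, -0.0001, -0.0019, -0.0005]
```

Call:
jog_arm([
  [-0.0025,-0.002,0.008,0,0,0],
  [-0.0025,-0.002,0.014,0,0,0],
  [-0.0025,-0.002,0.02,0,0,0],
  [-0.0025,-0.002,0.026,0,0,0],
  [-0.0025,-0.002,0.032,0,0,0],
  [-0.0025,-0.002,0.036,0,0,0],
  [-0.0025,-0.002,0.036,0,0,0],
])

```text
t: 32.65
ee_pos: [633.4, 128.5, 90.2]
tool_rot: [3.142, 0.001, -0.049]
contact_force: [-0.0, -0.3, -1.1]
gripper_width: 12.3
finger_force: 80.9
```

```bash
python3 -c "
from h import *
s=state();print(s['ee_pos'],s['contact_force'],s['ft_torque'],s['gripper_width'],s['tool_rot'])"
```

```text
[633.35914054 128.53498603  90.17419421] [-0.04380508 -0.32977039 -1.06582169] [ 0.0041557  -0.00218759 -0.01079862] 12.251287894675963 [ 3.14155307e+00  8.34302334e-04 -4.85413377e-02]
```

Call:
jog_arm([
  [0,0,0.002,0,0,0],
  [0,0,0.004,0,0,0],
  [0,0,0.006,0,0,0],
  [0,0,0.006,0,0,0],
])

```text
t: 33.05
ee_pos: [634.0, 128.5, 89.6]
tool_rot: [3.141, -0.0, -0.048]
contact_force: [-4.8, -0.8, 7.6]
gripper_width: 12.4
finger_force: 82.3
```

It is seated at ledge height. Now I'll press firmly.

Call:
jog_arm([
  [0,0,0.004,0,0,0],
  [0,0,0.007,0,0,0],
  [0,0,0.007,0,0,0],
])

```text
t: 33.35
ee_pos: [634.3, 128.6, 89.5]
tool_rot: [3.141, 0.0, -0.048]
contact_force: [-14.7, -1.2, 25.4]
gripper_width: 12.3
finger_force: 84.7
```

Call:
jog_arm([
  [-0.004,0,0.003,0,0,0],
  [-0.004,0,0.003,0,0,0],
  [-0.004,0,0.003,0,0,0],
])

```text
t: 33.65
ee_pos: [634.4, 128.6, 89.5]
tool_rot: [3.141, -0.005, -0.048]
contact_force: [-9.8, -2.1, 26.2]
gripper_width: 12.5
finger_force: 84.9
```

Call:
jog_arm([
  [0.003,0,-0.007,0,0,0],
  [0.003,0,-0.014,0,0,0],
  [0.003,0,-0.014,0,0,0],
])

```text
t: 33.95
ee_pos: [633.4, 128.6, 89.9]
tool_rot: [-3.141, -0.001, -0.049]
contact_force: [0.4, -0.8, -1.5]
gripper_width: 12.6
finger_force: 80.9
```

Call:
jog_arm([
  [0,0,0,0,0,0],
  [0,0,0,0,0,0],
  [0,0,0,0,0,0],
  [0,0,0,0,0,0],
], jaw=140)

```text
t: 34.35
ee_pos: [633.1, 128.6, 89.5]
tool_rot: [3.142, 0.0, -0.049]
contact_force: [0.4, 0.3, -0.1]
gripper_width: 38.2
finger_force: 0.0
```

Call:
jog_arm([
  [0,0,-0.03,0,0,0],
  [0,0,-0.1,0,0,0],
  [0,0,-0.2,0,0,0],
  [0,0,-0.28,0,0,0],
  [0,0,-0.28,0,0,0],
  [0,0,-0.28,0,0,0],
])

```text
t: 34.95
ee_pos: [634.0, 128.6, 232.3]
tool_rot: [-3.141, -0.004, -0.048]
contact_force: [-0.2, -0.5, -0.4]
gripper_width: 38.5
finger_force: 0.0
```

```bash
python3 -c "
from h import *
c,im=wrist('w17')
s=state();print(s['ee_pos'],s['tool_rot'],s['gripper_width'])
hs=cv2.cvtColor(im,cv2.COLOR_RGB2HSV)
print('red');blobs(c,im,(0,150,60),(8,255,255),113)
# plate/rim edge scan: V profile on lines across tub
for x in (575,690):
  print('x',x)
  P=[[x,y,83] for y in range(50,206,2)]
  q=proj(c,P); print([int(hs[int(round(b)),int(round(a)),2]) if 0<=b<400 and 0<=a<640 else -1 for a,b in q])
for dy in (-40,40):
  P=[[633+d,128.7+dy-0.048*d,83] for d in range(-95,96,2)];q=proj(c,P); print('dy',dy,[int(hs[int(round(b)),int(round(a)),2]) if 0<=b<400 and 0<=a<640 else -1 for a,b in q])
"
```

```text
[632.91535362 128.56507528 229.94165825] [-3.14159046e+00 -1.16837014e-04 -4.85075107e-02] 38.590261966785654
red
 px [312.4 190.9] area 729 box [306 165  14  53] world [635.2 127.7]
x 575
[160, 158, 159, 166, 162, 157, 152, 143, 146, 146, 158, 155, 166, 167, 173, 171, 168, 169, 169, 170, 168, 169, 171, 170, 168, 170, 167, 168, 173, 167, 171, 168, 172, 166, 170, 170, 166, 173, 169, 172, 172, 172, 171, 170, 171, 169, 170, 173, 168, 169, 171, 171, 170, 170, 170, 171, 168, 171, 172, 171, 169, 166, 165, 168, 169, 170, 170, 150, 167, 171, 174, 131, 88, 93, 101, 152, 177, 168]
x 690
[175, 180, 160, 156, 149, 144, 145, 154, 153, 173, 173, 172, 170, 172, 172, 171, 169, 172, 177, 171, 170, 173, 172, 171, 174, 173, 172, 171, 174, 174, 171, 174, 172, 172, 173, 173, 173, 174, 173, 173, 173, 174, 175, 172, 172, 172, 170, 173, 174, 173, 175, 175, 174, 175, 172, 176, 174, 175, 176, 172, 173, 174, 176, 173, 174, 174, 175, 164, 168, 96, 95, 97, 172, 181, 170, 168, 167, 167]
dy -40 [151, 133, 101, 94, 95, 93, 99, 129, 140, 145, 153, 153, 155, 155, 158, 166, 164, 169, 169, 169, 170, 168, 170, 171, 169, 170, 169, 170, 167, 175, 172, 170, 168, 172, 169, 170, 171, 171, 173, 169, 172, 171, 172, 174, 167, 169, 172, 173, 169, 172, 173, 170, 172, 172, 171, 173, 172, 171, 173, 171, 171, 172, 173, 174, 172, 172, 172, 175, 172, 173, 168, 174, 170, 172, 173, 174, 177, 174, 173, 170, 171, 172, 172, 170, 172, 174, 145, 167, 124, 102, 149, 168, 167, 167, 168, 169]
dy 40 [75, 68, 69, 71, 70, 36, 31, 34, 34, 38, 45, 50, 56, 59, 58, 73, 88, 96, 161, 170, 170, 172, 172, 169, 171, 168, 171, 170, 173, 171, 173, 172, 172, 172, 170, 170, 171, 173, 172, 173, 173, 172, 174, 171, 171, 174, 171, 177, 171, 176, 173, 172, 174, 175, 173, 172, 175, 174, 177, 176, 174, 173, 173, 173, 172, 173, 174, 170, 174, 172, 174, 173, 173, 171, 175, 176, 176, 178, 174, 173, 172, 177, 175, 177, 176, 173, 174, 176, 148, 172, 109, 105, 140, 167, 168, 168]
```

```bash
python3 -c "
from h import *
c=imaging.get_calibration('top');t=imaging.snapshot('top')
for n,lo,hi in(('green',(40,60,15),(95,255,255)),('red',(0,150,40),(8,255,255))):
  print(n);blobs(c,t,lo,hi,10,4)
r.finish_job();print(state()['t'])"
```

```text
green
 px [627.2 276.4] area 87 box [617 274  21   5] world [ 328.9 -978.2]
red
 px [616.7 376.7] area 1264 box [591 356  49  44] world [  34.3 -909.9]
the job is handed in; nothing more can be done
the job is handed in; nothing more can be done
```

The job is handed in at about 35 s: the orange probe is in its groove against the end stop, the vial, cap and filter are in the tub, and the cover plate was pressed down with about 26 N and rests on the ledge; I saw no blue probe or cuvette on the bench.

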